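Put the mixed-up burner caps of a gas hob back on their own burners

TASK

After cleaning, the three loose burner caps of the gas hob were put back on the wrong burners: put each cap on the burner of its own size (small on small, medium on medium, large on large), centred and lying flat on its crown. Set the caps down gently, do not drop them; the empty tray beside the hob is free if you need to park a cap. Leave the brush, the scraper and the bottle where they are.

Things in the scene. Friction and masses are not known exactly. Their poses are not given: they have to be found in the camera images.
- cap_small: The smallest of three loose black enamelled burner caps: flat disc 40 mm wide, 13 mm high, about 60 g; a hollow 31 mm wide, 6 mm deep under its middle goes over a burner's boss (all alike, so it lies flat on any burner). Origin: centre of its underside; z up. It starts on the large burner, whose crown is wider: keep the fingertips above it.
- cap_medium: The middle one of three loose black enamelled burner caps: flat disc 54 mm wide, 13 mm high, about 110 g; a hollow 31 mm wide, 6 mm deep under its middle goes over a burner's boss (all alike, so it lies flat on any burner). Origin: centre of its underside; z up. It starts on the small burner and overhangs its crown.
- cap_large: The largest of three loose black enamelled burner caps: flat disc 68 mm wide, 13 mm high, about 170 g; a hollow 31 mm wide, 6 mm deep under its middle goes over a burner's boss (all alike, so it lies flat on any burner). Origin: centre of its underside; z up. It starts on the medium burner and overhangs its crown.
- burner_small: The smallest of three open gas burners, fixed on the hob: dark cast cup 72 mm wide, 8 mm high; on it an aluminium ported crown 36 mm wide, its flat top (cap's seat) 24 mm above the origin; in its middle a boss 15 mm wide, 4 mm higher. Origin: axis, underside of the cup. The small cap belongs here.
- burner_medium: The middle one of three open gas burners, fixed on the hob: dark cast cup 92 mm wide, 8 mm high; on it an aluminium ported crown 50 mm wide, its flat top (cap's seat) 24 mm above the origin; in its middle a boss 15 mm wide, 4 mm higher. Origin: axis, underside of the cup. The medium cap belongs here.
- burner_large: The largest of three open gas burners, fixed on the hob: dark cast cup 112 mm wide, 8 mm high; on it an aluminium ported crown 64 mm wide, its flat top (cap's seat) 24 mm above the origin; in its middle a boss 15 mm wide, 4 mm higher. Origin: axis, underside of the cup. The large cap belongs here. (A fourth burner, 136 mm wide, has its own fixed cap: no part of the job.)
- tray: Shallow empty aluminium tray, 190 x 130 mm, rim 12 mm high, walls and floor 3 mm thick, fixed on the worktop to one side of the hob, either left or right: a free place for a cap. Origin: centre of its underside, on the worktop; x along its long side.
- brush: White washing-up brush, 215 mm long, 36 mm high, lying on its side on the hob between the front and rear burners, loose. Origin: on the hob's surface under its middle; x along it, from handle to head.
- scraper: Hob scraper with black handle and steel blade, 145 mm long, 45 mm wide, 14 mm high, lying loose on the hob between the two burners nearest the robot. Origin: on the hob's surface under its middle; x along it, towards the blade.
- bottle: Upright clear bottle of washing-up liquid with white cap, 58 mm across, 190 mm tall, loose on the worktop on the other side of the hob from the tray. Origin: centre of its underside.
Things that resemble listed ones, but are neither listed nor needed, are in the scene too. What is shaped like the cap_medium but purple is not meant.

How it is judged (in metres and radians):
At the end, for the whole second after the job is handed in: Each cap rests on the burner of its own size: its centre within 9 mm of the burner's axis, its underside on the crown's top (24 mm above the burner's origin, within about 2 mm), level within 0.07 rad, and at rest (horizontal distance between cap_small and burner_small below 0.009 m and z of cap_small in the frame of burner_small between 0.0218 and 0.0262 m and angle between each of cap_small, cap_medium, cap_large's own z axis and vertical below 0.07 rad and linear speed of each of cap_small, cap_medium, cap_large below 0.02 m/s and horizontal distance between cap_medium and burner_medium below 0.009 m and z of cap_medium in the frame of burner_medium between 0.0218 and 0.0262 m and horizontal distance between cap_large and burner_large below 0.009 m and z of cap_large in the frame of burner_large between 0.0218 and 0.0262 m); the robot touches nothing.
It fails at once if a cap is dropped (let go more than about 2 cm above what it lands on) or thrown ((linear speed of cap_small above 0.6 m/s and contact force between cap_small and the fingers below 0.05 N) or (linear speed of cap_medium above 0.6 m/s and contact force between cap_medium and the fingers below 0.05 N) or (linear speed of cap_large above 0.6 m/s and contact force between cap_large and the fingers below 0.05 N)).
It fails at once if the brush, the scraper or the bottle is shifted by more than 3 cm, or the bottle tipped over (distance of any of brush, scraper, bottle from where it was at the start of the episode above 0.03 m or angle between bottle's own z axis and vertical above 0.5 rad).
It also fails if it takes over 128 s, if anything falls off the work surface, if the arm or the gripper's body presses on something with over 40 N, if the wrist force passes 120 N, or if a joint passes its speed limit or range.

ROBOT

A 6-joint arm with a two-finger parallel gripper is mounted at the origin on the work surface. World frame = base frame: x ahead of the robot, y to its left, z up, the work surface at z = 0. Lengths are in mm, angles in degrees, forces in N, time in s.
With the tool pointing down it reaches from about 325 to 775 mm from the base axis. Payload 5.5 kg.
Tool frame: the origin (TCP) lies midway between the tips of the shut fingers; the grasp point (between the pads) lies 19 mm behind it; z points along the fingers, y is the direction in which the jaws open and shut (so a half turn about z gives the same grasp; the last joint's range is limited). The gripper opens to 88 mm and grips with 3 to 60 N. Pads are 20 mm wide; open, the fingers measure 115 mm over their backs; the gripper's body (75 mm by 178 mm) begins 61 mm behind the grasp point.
Start: joints at [-76.931, 5.22, 70.514, -0, 104.267, -3.249], TCP at [168.579, -575.845, 222.631] pointing down, gripper open.
Joint ranges: [-164.24, 164.24], [-49.07, 125.15], [9.68, 141.18], [-86.29, 266.29], [3.28, 154.24], [-151.56, 151.56]. Speed limits (degrees/s): [147.25, 147.25, 172.46, 180, 180, 180].

INTERFACE

Orientations are given as a 3x3 rotation matrix whose columns are the frame's x, y, z axes.
In Python, from cell import ctrl gives the robot as it stands.
- The arm moves only by the tool jog_arm, never from a script. Its argument "deltas" is a list that holds one entry, the list of rows, each a list of 5 numbers: the shift along the tool's x, y, z in mm, then the turn about the tool's z in degrees, then the finger opening in mm, from 0 to 87.8. In form: [[[x, y, z, yaw, claw], ...]]. A call has 1 to 5 rows; each row is the pose to reach, as a shift and turn from the pose measured when the call began, along the tool's axes at that moment; what a row does not reach only later rows make up. A row lasts 1/10 s, in which the tool goes at most 50 mm and 8.59 degrees, less where a joint would pass 70% of its speed; a pose out of reach is approached as far as the arm can. A call with a gripper value outside its range is refused whole. The fingers move at their own pace and stop on an object; "force" is the grip in N (left out, the last holds). Time passes only in rows, so rows that repeat a pose let the fingers close. It gives the time, the measured TCP pose, the force and the opening at its end, in the units of the state.
- ctrl.get_state(): the state, without advancing time (a new reading comes with each control period).
- ctrl.get_image(name): name is "scene" or "top"; returns a dict with "frame" (400x640x3 uint8, blue, green, red), "fx", "fy", "cx", "cy" (pixels), "camera_from_world" (4x4, takes a point from world to camera coordinates). Camera axes: x right, y down, z forward; pixel columns grow to the right and rows downward; lengths in mm; the calibration is good to about 2 mm. A picture is of the moment at which its call begins. There is no depth.
- ctrl.hand_in(): hands the job in, once; it reports no verdict.
The state is a dict: "t": time; "joints": joint angles; "joint_velocities": joint speeds; "effort": joint torques, N m; "tcp_pos": TCP position; "eef_rot": TCP orientation; "force": force on the tool from outside, world axes, zero at the start; "ft_torque": the same for the moment, N m; "grip_width": opening from 0.0 (shut) to 1.0 (fully open).
Only numpy, scipy, OpenCV 4.12 (cv2) and the standard library are available. Lean on these libraries where they do the work, as an engineer would, in place of code of your own. Each camera call takes 0.05 s, during which the arm holds its last target.

## Working session

There is one attempt and no reset: what is moved stays moved. The work goes in short steps, Python scripts to look and compute and a tool call to move; the robot and the scene stay as the last step left them, time stands still between calls to the robot, and variables do not carry over. Pictures are saved under pics/ and viewed, and the job is handed in when it is done.

Besides the shell and the picture viewer there is one more tool, called after "Call:" by a JSON object that holds its "name" and its "arguments", one argument or row to a line. jog_arm: Moves the arm, as the interface text tells. Its arguments: {"type":"object","properties":{"deltas":{"type":"array"},"force":{"type":"number"}},"required":["deltas"]}

```bash
mkdir -p pics; ls
python3 - <<'E'
from cell import ctrl
import cv2, numpy as np
s=ctrl.get_state(); print(s['t'],s['tcp_pos'],s['eef_rot'],s['grip_width'],s['force'])
for n in("scene","top"):
    d=ctrl.get_image(n); cv2.imwrite(f"pics/{n}0.png",d["frame"]); print(n,d["fx"],d["fy"],d["cx"],d["cy"],np.round(d["camera_from_world"],4).tolist())
E
```

```text
pics
0.0 [ 168.50401284 -575.53392309  221.52168361] [[ 9.59721496e-01  2.80952748e-01 -4.50603723e-04]
 [ 2.80953091e-01 -9.59719630e-01  1.89537616e-03]
 [ 1.00057903e-04 -1.94563176e-03 -9.99998102e-01]] 1.0018564830800332 [-0.54518252 -0.00457654  0.24393449]
scene 421.63450855935645 421.63450855935645 318.5962490387255 197.76097767942102 [[0.7117, 0.7024, 0.0098, -321.6444], [0.4395, -0.4344, -0.7862, -152.2252], [-0.548, 0.5638, -0.6179, 1397.7193], [0.0, 0.0, 0.0, 1.0]]
top 397.01050859339244 397.01050859339244 315.66033470342734 199.65627643669038 [[0.0072, -1.0, 0.0045, 7.3826], [-0.9774, -0.0079, -0.2112, 440.4843], [0.2112, -0.0029, -0.9774, 1251.615], [0.0, 0.0, 0.0, 1.0]]
```

View pics/scene0.png

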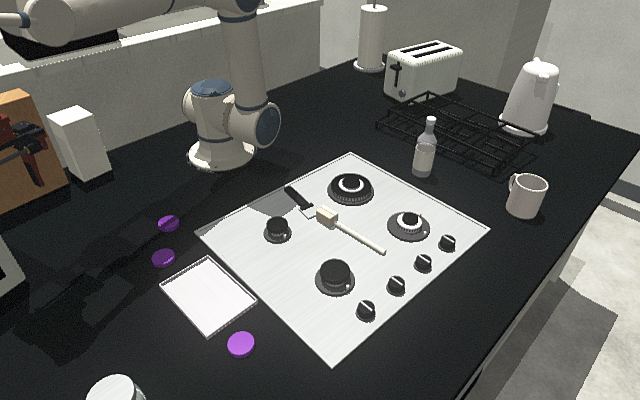

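View pics/top0.png

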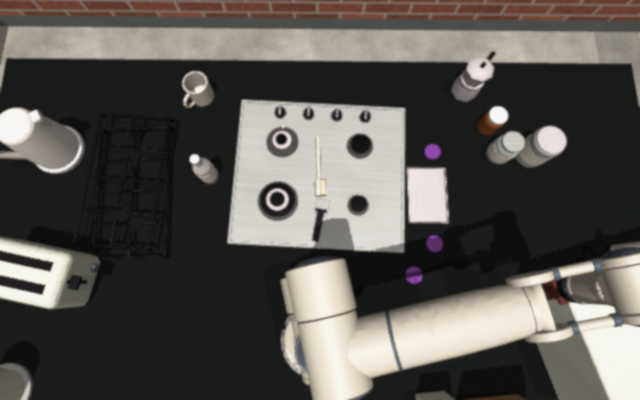

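Run:
```python
import cv2
a=cv2.imread("pics/scene0.png")[140:330,190:495]; cv2.imwrite("pics/sc1.png",cv2.resize(a,(795,495),interpolation=cv2.INTER_CUBIC))
a=cv2.imread("pics/top0.png")[90:260,220:460]; cv2.imwrite("pics/tc1.png",cv2.resize(a,(792,561),interpolation=cv2.INTER_CUBIC))
```

```text
(no output)
```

View pics/sc1.png

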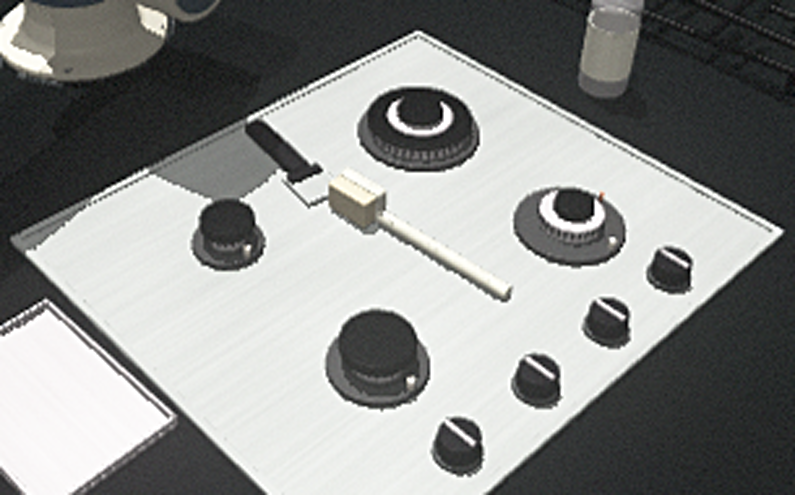

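View pics/tc1.png

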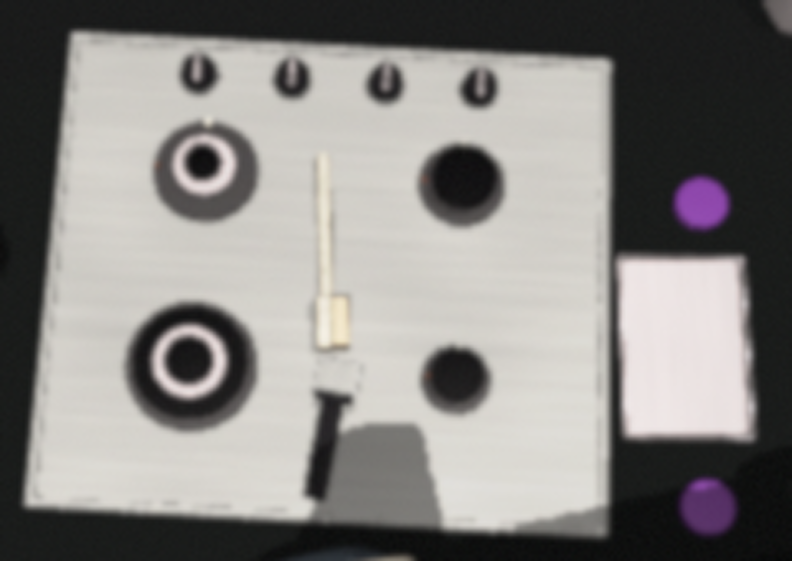

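```bash
cat > fit.py <<'E'
import cv2, numpy as np
from scipy.optimize import minimize
S=6
th=np.linspace(0,2*np.pi,72,endpoint=False); C=np.c_[np.cos(th),np.sin(th)]
def proj(d,P):
    P=np.atleast_2d(P); M=np.asarray(d["camera_from_world"]); q=P@M[:3,:3].T+M[:3,3]
    return np.c_[d["fx"]*q[:,0]/q[:,2]+d["cx"],d["fy"]*q[:,1]/q[:,2]+d["cy"]]
def ray(d,uv,z):
    M=np.asarray(d["camera_from_world"]); R=M[:3,:3]; c=-R.T@M[:3,3]
    v=R.T@np.array([(uv[0]-d["cx"])/d["fx"],(uv[1]-d["cy"])/d["fy"],1]); return c+v*(z-c[2])/v[2]
def circ(x,y,z,r): return np.c_[x+r*C[:,0],y+r*C[:,1],np.full(72,z)]
def cyl(x,y,z0,z1,r): return np.r_[circ(x,y,z0,r),circ(x,y,z1,r)]
def residual(d,layers,box,ret=False):
    x0,y0,x1,y1=box; W,H=(x1-x0)*S,(y1-y0)*S
    lab=np.zeros((H,W),np.uint8)
    for i,P in enumerate(layers,1):
        uv=(proj(d,P)-[x0-.5,y0-.5])*S-.5
        cv2.fillConvexPoly(lab,np.round(cv2.convexHull(uv.astype(np.float32))*16).astype(np.int32),i,lineType=8,shift=4)
    A=np.stack([cv2.GaussianBlur(cv2.resize((lab==i).astype(np.float32),(x1-x0,y1-y0),interpolation=cv2.INTER_AREA),(0,0),.8 if d.get("blur") else .4).ravel() for i in range(len(layers)+1)],1)
    b=cv2.cvtColor(d["frame"],cv2.COLOR_BGR2GRAY)[y0:y1,x0:x1].ravel().astype(float)
    c=np.linalg.lstsq(A,b,rcond=None)[0]; r=np.clip(A@c-b,-60,60)
    return (np.mean(r**2),c) if ret else np.mean(r**2)
def burner_layers(bx,by,h,cupr,crownr,cap=None):
    L=[cyl(bx,by,h,h+8,cupr),cyl(bx,by,h+8,h+24,crownr),circ(bx,by,h+24,crownr)]
    if cap:
        cx,cy,cr,z=cap; L+=[cyl(cx,cy,z,z+13,cr),circ(cx,cy,z+13,cr)]
    return L
def box_of(d,x,y,h,r):
    uv=proj(d,cyl(x,y,h,h+40,r+15)); a=np.floor(uv.min(0)).astype(int); b=np.ceil(uv.max(0)).astype(int); return (*a,*b)
E
python3 - <<'E'
from fit import *
from cell import ctrl
D=[ctrl.get_image(n) for n in("scene","top")]; D[1]["blur"]=1
np.set_printoptions(precision=1,suppress=True)
init={'large':((282,142),56,32,20),'medium':((360,146),46,25,34),'small':((358,205),36,18,27)}
for h in (0,4,8,12):
  for n,(uv,cr,wr,capr) in init.items():
    p0=ray(D[1],uv,h+8)[:2]; p0=np.r_[p0,p0]
    bx=[box_of(d,*p0[:2],h,cr) for d in D]
    def f(p,k=(0,1),ret=False):
        L=burner_layers(p[0],p[1],h,cr,wr,(p[2],p[3],capr,h+24))
        r=[residual(D[i],L,bx[i],ret) for i in k]; return r if ret else sum(r)
    def solve(k):
        best=None
        for s in (12,6,3):
            x=p0 if best is None else best.x
            best=minimize(f,x,args=(k,),method='Nelder-Mead',options=dict(initial_simplex=np.vstack([x]+[x+s*e for e in np.eye(4)]),xatol=.1,fatol=.05))
        return best
    b=solve((0,1)); print(h,n,b.x,round(b.fun,1), 'scene',solve((0,)).x,'top',solve((1,)).x)
E
```

```text
0 large [654.6 130.4 654.  131.4] 408.5 scene [653.1 131.1 653.6 132.9] top [656.5 129.8 654.  130.8]
0 medium [ 642.1 -140.4  640.3 -139.9] 287.6 scene [ 640.8 -139.2  640.4 -140.4] top [ 644.1 -140.7  638.3 -138.4]
0 small [ 432.  -130.9  429.3 -128.3] 964.0 scene [ 430.  -129.4  427.  -126.9] top [ 434.  -130.9  430.8 -128.2]
4 large [655.  128.4 654.4 130.4] 417.5 scene [655.5 127.1 655.9 128.8] top [655.1 129.5 652.6 130.4]
4 medium [ 642.8 -141.1  641.3 -140.7] 353.5 scene [ 643.  -141.5  643.  -143.4] top [ 642.8 -140.1  636.8 -138. ]
4 small [ 433.  -131.3  430.4 -129.2] 1039.2 scene [ 433.2 -131.7  430.7 -129.8] top [ 433.1 -130.5  430.1 -127.8]
8 large [654.8 127.8 654.4 128.8] 764.6 scene [657.5 122.8 658.2 124.8] top [653.5 129.1 651.3 130. ]
8 medium [ 642.2 -140.7  642.4 -143. ] 566.9 scene [ 645.  -143.9  645.7 -146. ] top [ 641.4 -139.6  635.2 -137.7]
8 small [ 433.9 -132.   428.4 -126.8] 1476.8 scene [ 436.1 -134.1  404.2 -108.9] top [ 432.3 -130.1  429.3 -127.3]
12 large [653.4 128.1 650.  129.8] 1105.7 scene [660.1 119.1 660.4 120.9] top [651.9 128.5 649.5 129.7]
12 medium [ 642.  -140.9  643.5 -145. ] 849.9 scene [ 647.3 -146.2  648.2 -149.1] top [ 639.9 -139.1  633.6 -136.9]
12 small [ 438.7 -136.2  417.7 -118.8] 1794.3 scene [ 439.5 -136.9  438.3 -135.3] top [ 431.6 -129.6  428.6 -126.8]
```

```bash
cat > st.py <<'E'
from cell import ctrl; import numpy as np, sys
np.set_printoptions(precision=1,suppress=True)
def to(x,y,z,ang=0.):
    s=ctrl.get_state(); R=np.asarray(s["eef_rot"]); d=R.T@(np.array([x,y,z])-s["tcp_pos"])
    a=np.degrees(np.arctan2(R[1,0],R[0,0])); print("t",round(s["t"],2),"tcp",np.array(s["tcp_pos"]),"ang",round(a,2),"F",np.array(s["force"]),"w",round(s["grip_width"]*88,1))
    print("delta",d,"yaw",round((a-ang+180)%360-180,2))
if __name__=="__main__": to(*map(float,sys.argv[1:]))
E
python3 - <<'E'
from fit import *
from st import to
from cell import ctrl
np.set_printoptions(precision=1,suppress=True)
D=[ctrl.get_image(n) for n in("scene","top")]
print("tray corners top", [ray(D[1],uv,12)[:2] for uv in((408,168),(445,168),(448,222),(409,223))])
print("tray corners scene", [ray(D[0],uv,12)[:2] for uv in((207,258),(257,300),(209,336),(160,289))])
print("bottle",ray(D[0],(421,174),5)[:2],"purples",[ray(D[1],uv,13)[:2] for uv in((432,151),(434,243),(414,275))])
to(654.5,130.5,130)
E
```

```text
tray corners top [array([ 561.4, -304.7]), array([ 562.5, -431.6]), array([ 375.5, -430. ]), array([ 371.2, -300.1])]
tray corners scene [array([ 386. , -311.4]), array([ 566.8, -305.3]), array([ 568.8, -428.4]), array([ 392.6, -437.4])]
bottle [542.2 357.7] purples [array([ 623. , -390.1]), array([ 305.2, -379.2]), array([ 201.4, -308.8])]
t 0.3 tcp [ 168.6 -575.7  222.2] ang 16.32 F [-0.1  0.2  0.7] w 87.8
delta [ 664.8 -541.2   92.6] yaw 16.32
```

Run:
```python
import cv2
a=cv2.imread("pics/scene0.png")[165:255,320:450]; cv2.imwrite("pics/sc2.png",cv2.resize(a,(780,540),interpolation=cv2.INTER_CUBIC))
```

```text
(no output)
```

View pics/sc2.png

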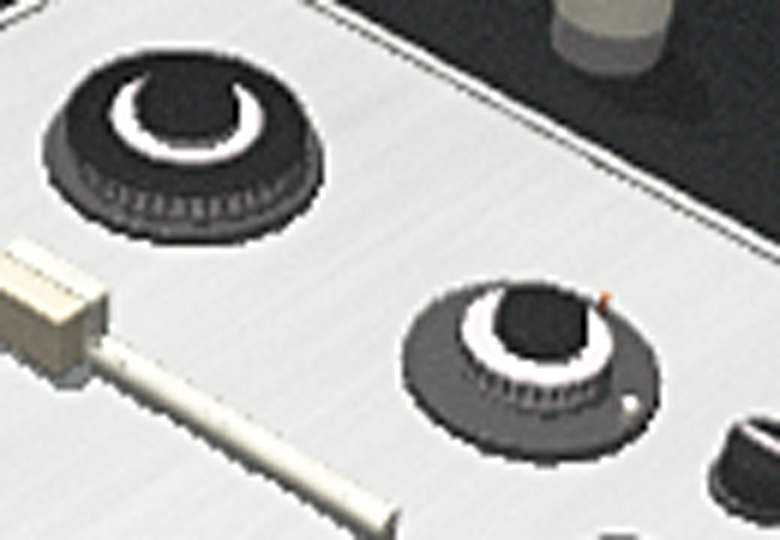

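Things that could be taken for cap_small (top-image pixels):
- Black disc on the bare wide crown (282,140).
- Fixed cap of the wok burner (278,200).
- Large cap (360,145) and medium cap (358,204).
- Knobs (280–366,112).
- Purple discs (432,151), (434,243) and (414,275).

I choose (282,140). The crop shows a small black disc on a broad ported white crown over a grey cup, so it's the large burner. The wok burner at scene pixel (351,185) is the excluded fourth.

Call:
{"name": "jog_arm", "arguments": {
  "deltas": [
    [[665, -541, 60, 16.3, 56], [665, -541, 60, 16.3, 56], [665, -541, 60, 16.3, 56], [665, -541, 60, 16.3, 56], [665, -541, 60, 16.3, 56]]
  ],
  "force": 20
}}

```text
t: 0.8
tcp_pos: [310.7, -368.7, 205.1]
eef_rot: [[1.0, -0.0, 0.0], [-0.0, -1.0, 0.0], [0.0, -0.0, -1.0]]
force: [0.8, -0.5, 0.5]
grip_width: 0.641
```

```bash
python3 st.py 654.5 130.5 130
```

```text
t 0.8 tcp [ 310.7 -368.7  205.1] ang -0.01 F [ 0.8 -0.5  0.5] w 56.4
delta [ 343.7 -499.2   75.3] yaw -0.01
```

Now the tool axes match world ones (x, −y, −z). I'll continue with world differences.

Call:
{"name": "jog_arm", "arguments": {
  "deltas": [
    [[344, -499, 60, 0, 56], [344, -499, 60, 0, 56], [344, -499, 60, 0, 56], [344, -499, 60, 0, 56], [344, -499, 60, 0, 56]]
  ]
}}

```text
t: 1.3
tcp_pos: [451.9, -163.6, 180.7]
eef_rot: [[1.0, -0.0, 0.001], [-0.0, -1.0, -0.0], [0.001, 0.0, -1.0]]
force: [0.7, -0.9, -0.4]
grip_width: 0.637
```

```bash
python3 st.py 654.5 130.5 100
```

```text
t 1.3 tcp [ 451.9 -163.6  180.7] ang -0.02 F [ 0.7 -0.9 -0.4] w 56.0
delta [ 202.5 -294.2   80.9] yaw -0.02
```

Call:
{"name": "jog_arm", "arguments": {
  "deltas": [
    [[202.5, -294, 50, 0, 56], [202.5, -294, 50, 0, 56], [202.5, -294, 50, 0, 56], [202.5, -294, 50, 0, 56], [202.5, -294, 50, 0, 56]]
  ]
}}

```text
t: 1.8
tcp_pos: [592.3, 40.5, 146.2]
eef_rot: [[1.0, -0.0, 0.001], [-0.0, -1.0, -0.0], [0.001, 0.0, -1.0]]
force: [0.4, -0.1, 0.3]
grip_width: 0.637
```

```bash
python3 st.py 654.5 130.5 60
```

```text
t 1.8 tcp [592.3  40.5 146.2] ang -0.0 F [ 0.4 -0.1  0.3] w 56.1
delta [ 62.1 -90.   86.2] yaw -0.0
```

Call:
{"name": "jog_arm", "arguments": {
  "deltas": [
    [[62, -90, 10, 0, 56], [62, -90, 20, 0, 56], [62, -90, 76, 0, 56], [62, -90, 76, 0, 56], [62, -90, 76, 0, 56]]
  ]
}}

```text
t: 2.3
tcp_pos: [652.2, 130.1, 66.6]
eef_rot: [[1.0, 0.0, -0.006], [0.0, -1.0, -0.002], [-0.006, 0.002, -1.0]]
force: [0.5, 0.7, -0.1]
grip_width: 0.636
```

```bash
python3 st.py 654.5 130.5 30
python3 - <<'E'
from cell import ctrl
import cv2
d=ctrl.get_image("scene")["frame"]; cv2.imwrite("pics/s2.png",cv2.resize(d[130:260,310:500],(798,546),interpolation=cv2.INTER_CUBIC))
E
```

```text
t 2.3 tcp [652.2 130.1  66.6] ang 0.02 F [ 0.5  0.7 -0.1] w 56.0
delta [ 2.5 -0.5 36.6] yaw 0.02
```

View pics/s2.png

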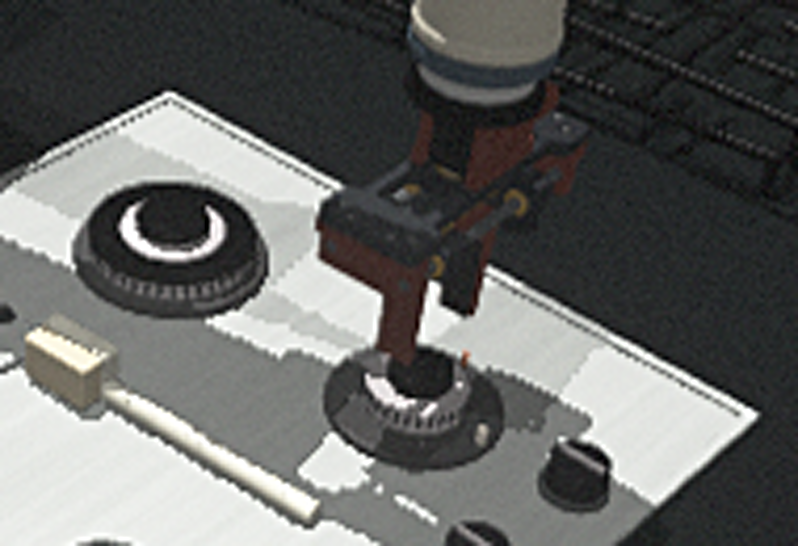

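Run:
```python
from fit import *
from cell import ctrl
d=ctrl.get_image("scene")
for z in(66,72,78,84):
  print(z,((proj(d,[[642,102,z],[662,102,z],[662,89,z],[642,158,z],[662,158,z]])-[310,130])*4.2).round().tolist())
f=cv2.resize(d["frame"][170:230,370:450],(800,600),interpolation=cv2.INTER_CUBIC); cv2.imwrite("pics/s3.png",f)
```

```text
66 [[382.0, 341.0], [410.0, 356.0], [397.0, 366.0], [436.0, 300.0], [463.0, 314.0]]
72 [[383.0, 333.0], [411.0, 349.0], [398.0, 359.0], [437.0, 292.0], [465.0, 307.0]]
78 [[385.0, 325.0], [412.0, 341.0], [399.0, 351.0], [439.0, 285.0], [466.0, 299.0]]
84 [[386.0, 318.0], [414.0, 333.0], [401.0, 343.0], [440.0, 277.0], [468.0, 291.0]]
```

View pics/s3.png

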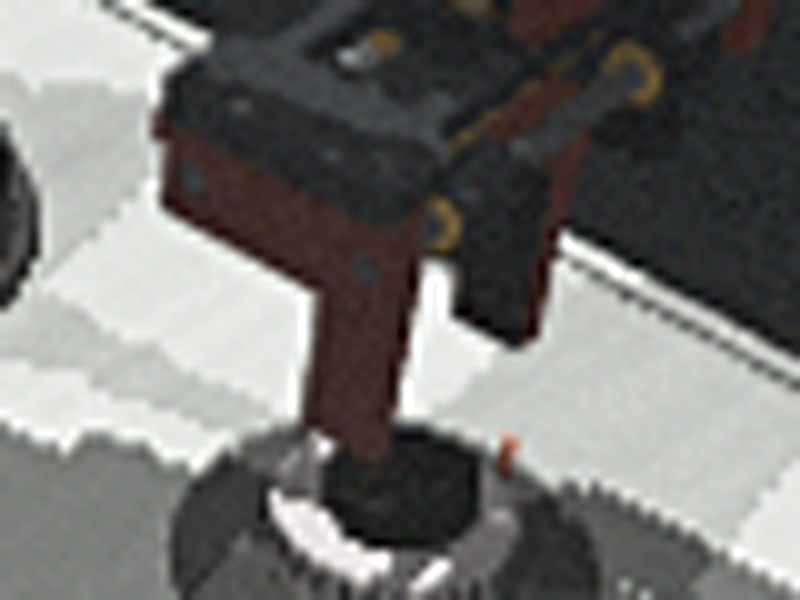

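The crop shows the fingers on either side of the small cap (near tip at scene px (408,216), far tip (422,205)). The tip height agrees with the TCP. Descending.

Call:
{"name": "jog_arm", "arguments": {
  "deltas": [
    [[1.5, 0, 20, 0, 56], [1.5, 0, 35.5, 0, 56], [1.5, 0, 35.5, 0, 56], [1.5, 0, 35.5, 0, 56], [1.5, 0, 35.5, 0, 56]]
  ]
}}

```text
t: 2.9
tcp_pos: [656.6, 129.3, 37.9]
eef_rot: [[1.0, -0.001, 0.004], [-0.001, -1.0, -0.0], [0.004, 0.0, -1.0]]
force: [0.0, 0.4, 1.1]
grip_width: 0.637
```

Call:
{"name": "jog_arm", "arguments": {
  "deltas": [
    [[0, 0, 0, 0, 36], [0, 0, 0, 0, 36], [0, 0, 0, 0, 36], [0, 0, 0, 0, 36], [0, 0, 0, 0, 36]]
  ],
  "force": 15
}}

```text
t: 3.4
tcp_pos: [657.0, 129.4, 38.7]
eef_rot: [[1.0, -0.001, 0.006], [-0.001, -1.0, 0.0], [0.006, -0.0, -1.0]]
force: [-0.4, -0.4, 3.6]
grip_width: 0.447
```

```bash
python3 st.py 471 -368 150
```

```text
t 3.4 tcp [657.  129.4  38.7] ang -0.08 F [-0.4 -0.4  3.6] w 39.3
delta [-184.7  497.6 -112.4] yaw -0.08
```

Call:
{"name": "jog_arm", "arguments": {
  "deltas": [
    [[0, 0, 0, 0, 54], [0, 0, 0, 0, 54], [0, 0, 0, 0, 54], [0, 0, 0, 0, 54]]
  ]
}}

```text
t: 3.8
tcp_pos: [656.8, 129.3, 38.2]
eef_rot: [[1.0, -0.001, 0.005], [-0.001, -1.0, -0.0], [0.005, 0.0, -1.0]]
force: [-0.2, -0.8, 0.6]
grip_width: 0.608
```

```bash
python3 st.py 654 130 31;python3 - <<'E'
from cell import ctrl
import cv2
d=ctrl.get_image("scene")["frame"]; cv2.imwrite("pics/s4.png",cv2.resize(d[170:240,370:450],(800,700)[:2],interpolation=cv2.INTER_CUBIC)[:600])
E
python3 st.py 654 130 31
```

```text
t 3.8 tcp [656.8 129.3  38.2] ang -0.08 F [-0.2 -0.8  0.6] w 53.5
delta [-2.9 -0.7  7.2] yaw -0.08
t 3.85 tcp [656.9 129.3  38.3] ang -0.09 F [-0.1 -0.4 -0.2] w 53.8
delta [-2.9 -0.7  7.3] yaw -0.09
```

View pics/s4.png

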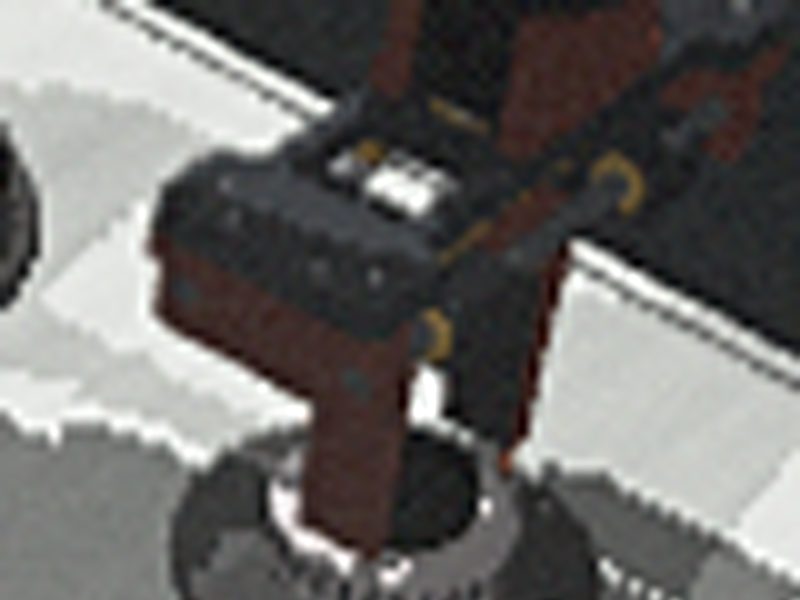

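Run:
```python
from fit import *
from cell import ctrl
d=ctrl.get_image("scene")
for z in(28,33,38):
  print(z,((proj(d,[[647,102.4,z],[667,102.4,z],[667,90,z]])-[369.5,169.5])*10).round().tolist())
```

```text
28 [[312.0, 538.0], [376.0, 575.0], [348.0, 599.0]]
33 [[315.0, 523.0], [379.0, 561.0], [350.0, 584.0]]
38 [[317.0, 509.0], [382.0, 546.0], [353.0, 569.0]]
```

Call:
{"name": "jog_arm", "arguments": {
  "deltas": [
    [[-2.5, 0, 4, 0, 54], [-2.5, 0, 7, 0, 54], [-2.5, 0, 7, 0, 54], [-2.5, 0, 7, 0, 54]]
  ]
}}

```text
t: 4.3
tcp_pos: [654.2, 129.3, 31.1]
eef_rot: [[1.0, -0.001, 0.005], [-0.001, -1.0, -0.0], [0.005, 0.0, -1.0]]
force: [-0.7, -0.3, 0.7]
grip_width: 0.613
```

```bash
python3 st.py 654 130 31
```

```text
t 4.3 tcp [654.2 129.3  31.1] ang -0.08 F [-0.7 -0.3  0.7] w 54.0
delta [-0.2 -0.7  0.1] yaw -0.08
```

Call:
{"name": "jog_arm", "arguments": {
  "deltas": [
    [[0, 0, 0, 0, 36], [0, 0, 0, 0, 36], [0, 0, 0, 0, 36], [0, 0, 0, 0, 34], [0, 0, 0, 0, 34]]
  ],
  "force": 20
}}

```text
t: 4.8
tcp_pos: [654.4, 129.3, 31.2]
eef_rot: [[1.0, -0.001, 0.005], [-0.001, -1.0, -0.0], [0.005, 0.0, -1.0]]
force: [-0.1, 0.6, 0.8]
grip_width: 0.447
```

Call:
{"name": "jog_arm", "arguments": {
  "deltas": [
    [[0, 0, -10, 0, 34], [0, 0, -25, 0, 34], [0, 0, -40, 0, 34], [0, 0, -60, 0, 34], [0, 0, -70, 0, 34]]
  ]
}}

```text
t: 5.3
tcp_pos: [655.2, 129.5, 105.4]
eef_rot: [[1.0, -0.001, 0.01], [-0.001, -1.0, 0.001], [0.01, -0.001, -1.0]]
force: [0.1, -0.3, -0.3]
grip_width: 0.449
```

```bash
python3 - <<'E'
from cell import ctrl
import cv2
d=ctrl.get_image("scene")["frame"]; cv2.imwrite("pics/s5.png",cv2.resize(d[150:240,350:470],(800,600),interpolation=cv2.INTER_CUBIC))
E
python3 st.py 471 -368 120
```

```text
t 5.35 tcp [655.7 129.6 106.6] ang -0.08 F [ 0.6 -0.   0.9] w 39.4
delta [-183.8  497.8  -16. ] yaw -0.08
```

View pics/s5.png

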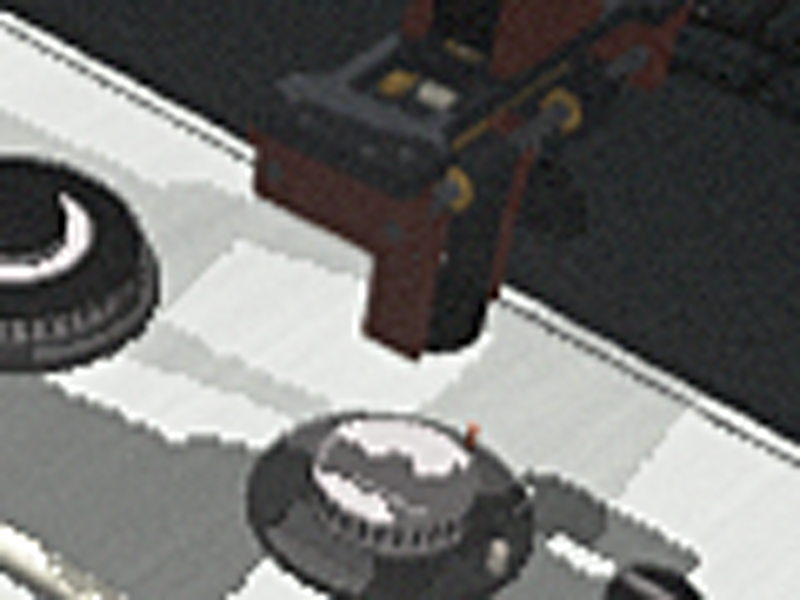

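The small cap is held between the fingers (crop (460,330)), and the large burner's bare crown shows below. Carrying it to the tray.

Call:
{"name": "jog_arm", "arguments": {
  "deltas": [
    [[-8, 22, -16, 0, 34], [-22, 60, -16, 0, 34], [-38, 105, -16, 0, 34], [-55, 150, -16, 0, 34], [-72, 195, -16, 0, 34]]
  ]
}}

```text
t: 5.85
tcp_pos: [582.4, -66.7, 121.6]
eef_rot: [[1.0, -0.001, 0.012], [-0.001, -1.0, 0.001], [0.012, -0.001, -1.0]]
force: [0.5, -1.0, -1.3]
grip_width: 0.454
```

```bash
python3 st.py 471 -368 120
```

```text
t 5.85 tcp [582.4 -66.7 121.6] ang -0.05 F [ 0.5 -1.  -1.3] w 40.0
delta [-111.1  301.4    0.1] yaw -0.05
```

Call:
{"name": "jog_arm", "arguments": {
  "deltas": [
    [[-15, 42, 0, 0, 34], [-30, 82, 0, 0, 34], [-46, 125, 0, 0, 34], [-62, 167, 0, 0, 34], [-77, 210, 0, 0, 34]]
  ]
}}

```text
t: 6.35
tcp_pos: [504.2, -278.2, 120.8]
eef_rot: [[1.0, -0.001, 0.012], [-0.001, -1.0, 0.001], [0.012, -0.001, -1.0]]
force: [0.8, -0.1, -1.2]
grip_width: 0.45
```

```bash
python3 st.py 471 -368 60
```

```text
t 6.35 tcp [ 504.2 -278.2  120.8] ang -0.04 F [ 0.8 -0.1 -1.2] w 39.6
delta [-33.9  89.9  60.4] yaw -0.04
```

Call:
{"name": "jog_arm", "arguments": {
  "deltas": [
    [[-16, 43, 10, 0, 34], [-28, 75, 25, 0, 34], [-34, 90, 50, 0, 34], [-34, 90, 70, 0, 34], [-34, 90, 75, 0, 34]]
  ]
}}

```text
t: 6.85
tcp_pos: [469.4, -367.6, 42.1]
eef_rot: [[1.0, -0.002, 0.008], [-0.002, -1.0, 0.004], [0.008, -0.004, -1.0]]
force: [-0.1, -0.4, -0.0]
grip_width: 0.45
```

Call:
{"name": "jog_arm", "arguments": {
  "deltas": [
    [[0, 0, 0, 0, 34]]
  ]
}}

```text
t: 6.95
tcp_pos: [469.2, -367.2, 41.7]
eef_rot: [[1.0, -0.002, 0.008], [-0.002, -1.0, 0.005], [0.008, -0.005, -1.0]]
force: [-0.7, -0.3, -0.2]
grip_width: 0.449
```

```bash
python3 - <<'E'
from cell import ctrl
import cv2
d=ctrl.get_image("scene")["frame"]; cv2.imwrite("pics/s6.png",cv2.resize(d[210:345,130:310],(800,600),interpolation=cv2.INTER_CUBIC))
E
python3 st.py 471 -368 5
```

```text
t 7.0 tcp [ 469.3 -367.2   42. ] ang -0.1 F [ 0.6 -0.4 -0.9] w 39.4
delta [ 1.4  1.  37. ] yaw -0.1
```

View pics/s6.png

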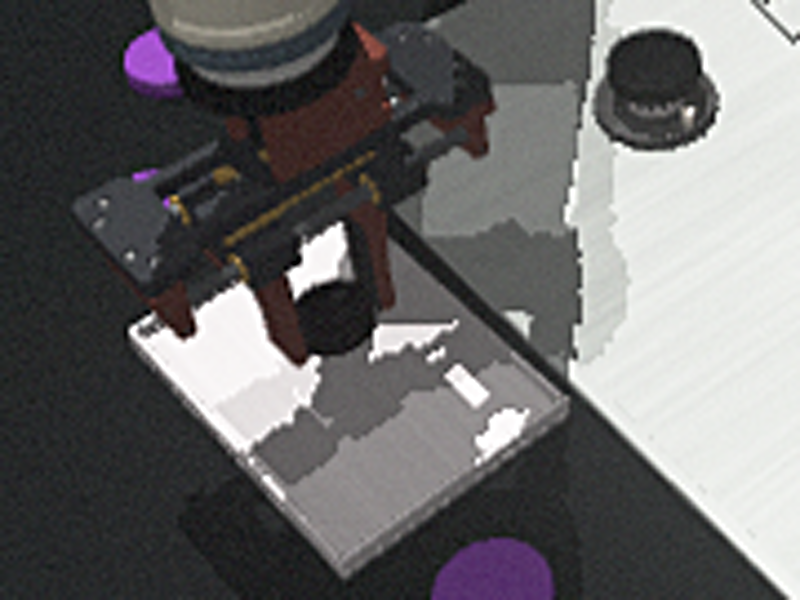

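Call:
{"name": "jog_arm", "arguments": {
  "deltas": [
    [[1, 0, 10, 0, 34], [1, 0, 20, 0, 34], [1, 0, 27, 0, 34], [1, 0, 30, 0, 34], [1, 0, 30, 0, 34]]
  ]
}}

```text
t: 7.5
tcp_pos: [470.3, -366.7, 11.2]
eef_rot: [[1.0, -0.002, 0.007], [-0.002, -1.0, 0.005], [0.007, -0.005, -1.0]]
force: [-0.0, 0.2, -0.3]
grip_width: 0.445
```

Call:
{"name": "jog_arm", "arguments": {
  "deltas": [
    [[0, 0, 1, 0, 34], [0, 0, 1, 0, 34]]
  ]
}}

```text
t: 7.7
tcp_pos: [470.3, -366.8, 10.4]
eef_rot: [[1.0, -0.002, 0.007], [-0.002, -1.0, 0.005], [0.007, -0.005, -1.0]]
force: [0.1, -0.4, -0.7]
grip_width: 0.449
```

```bash
python3 st.py 471 -368 5
```

```text
t 7.7 tcp [ 470.3 -366.8   10.4] ang -0.09 F [ 0.1 -0.4 -0.7] w 39.5
delta [0.6 1.3 5.4] yaw -0.09
```

Call:
{"name": "jog_arm", "arguments": {
  "deltas": [
    [[0, 0, 1.5, 0, 34], [0, 0, 2, 0, 34], [0, 0, 2, 0, 34]]
  ]
}}

```text
t: 8.0
tcp_pos: [470.3, -366.8, 8.4]
eef_rot: [[1.0, -0.002, 0.007], [-0.002, -1.0, 0.005], [0.007, -0.005, -1.0]]
force: [0.3, -0.0, -0.8]
grip_width: 0.448
```

Call:
{"name": "jog_arm", "arguments": {
  "deltas": [
    [[0, 0, 1, 0, 34], [0, 0, 1, 0, 34], [0, 0, 1, 0, 34]]
  ]
}}

```text
t: 8.3
tcp_pos: [470.3, -366.8, 7.4]
eef_rot: [[1.0, -0.002, 0.007], [-0.002, -1.0, 0.005], [0.007, -0.005, -1.0]]
force: [0.8, 1.0, -0.2]
grip_width: 0.449
```

Call:
{"name": "jog_arm", "arguments": {
  "deltas": [
    [[0, 0, 1, 0, 34], [0, 0, 1, 0, 34], [0, 0, 1, 0, 34]]
  ]
}}

```text
t: 8.6
tcp_pos: [470.3, -366.7, 6.3]
eef_rot: [[1.0, -0.002, 0.007], [-0.002, -1.0, 0.005], [0.007, -0.005, -1.0]]
force: [0.5, 0.5, -0.3]
grip_width: 0.443
```

Call:
{"name": "jog_arm", "arguments": {
  "deltas": [
    [[0, 0, 1, 0, 34], [0, 0, 1, 0, 34], [0, 0, 1, 0, 34]]
  ]
}}

```text
t: 8.9
tcp_pos: [470.3, -366.7, 5.3]
eef_rot: [[1.0, -0.002, 0.007], [-0.002, -1.0, 0.005], [0.007, -0.005, -1.0]]
force: [0.1, 0.1, -1.1]
grip_width: 0.445
```

Call:
{"name": "jog_arm", "arguments": {
  "deltas": [
    [[0, 0, 1, 0, 34], [0, 0, 1, 0, 34], [0, 0, 1, 0, 34]]
  ]
}}

```text
t: 9.2
tcp_pos: [470.5, -366.8, 5.2]
eef_rot: [[1.0, -0.002, 0.007], [-0.002, -1.0, 0.005], [0.007, -0.005, -1.0]]
force: [-3.1, 2.2, 6.3]
grip_width: 0.453
```

Contact at tip z 5.2, so the cap's underside is about 2.2 mm below the tips and the seat height on the burners is about 29 mm. Releasing.

Call:
{"name": "jog_arm", "arguments": {
  "deltas": [
    [[0, 0, -0.5, 0, 54], [0, 0, -0.5, 0, 54], [0, 0, -0.5, 0, 54], [0, 0, -0.5, 0, 54]]
  ]
}}

```text
t: 9.6
tcp_pos: [470.4, -366.7, 5.3]
eef_rot: [[1.0, -0.002, 0.007], [-0.002, -1.0, 0.005], [0.007, -0.005, -1.0]]
force: [-0.4, 0.2, -0.3]
grip_width: 0.617
```

Call:
{"name": "jog_arm", "arguments": {
  "deltas": [
    [[0, 0, -20, 0, 54], [0, 0, -60, 0, 54], [0, 0, -100, 0, 54], [30, -40, -110, 0, 84], [65, -80, -110, 0, 84]]
  ]
}}

```text
t: 10.1
tcp_pos: [533.2, -291.5, 120.0]
eef_rot: [[1.0, -0.005, 0.012], [-0.005, -1.0, 0.002], [0.012, -0.002, -1.0]]
force: [1.2, -0.1, 0.6]
grip_width: 0.758
```

```bash
python3 st.py 641.5 -140.7 80;  python3 - <<'E'
from cell import ctrl
import cv2
d=ctrl.get_image("scene")["frame"]; cv2.imwrite("pics/s7.png",cv2.resize(d[240:345,140:280],(800,600),interpolation=cv2.INTER_CUBIC))
E
```

```text
t 10.1 tcp [ 533.2 -291.5  120. ] ang -0.3 F [ 1.2 -0.1  0.6] w 66.7
delta [ 107.  -151.3   41.6] yaw -0.3
```

View pics/s7.png

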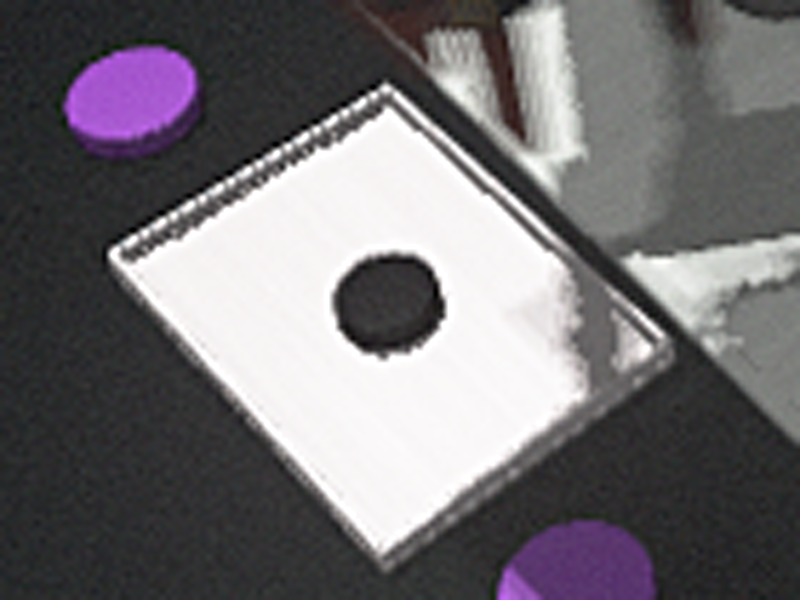

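Small cap lies flat in the tray (crop (390,303), scene px ≈(208,293)). I'll use it to compare the camera with the arm, and refit the burners with h≈5.

```bash
cat > caps.py <<'E'
from fit import *
from cell import ctrl
np.set_printoptions(precision=1,suppress=True)
def nm(f,x0):
    x=np.array(x0,float)
    for s in (8,4,2):
        b=minimize(f,x,method='Nelder-Mead',options=dict(initial_simplex=np.vstack([x]+[x+s*e for e in np.eye(len(x))]),xatol=.1,fatol=.05)); x=b.x
    return b
def images():
    D=[ctrl.get_image(n) for n in("scene","top")]; D[1]["blur"]=1; return D
def capfit(D,x,y,r,z,ks=(0,1)):
    for k in ks:
        bx=box_of(D[k],x,y,z,r-5)
        b=nm(lambda p:residual(D[k],[cyl(*p,z,z+13,r),circ(*p,z+13,r)],bx),(x,y)); print("cap",("scene","top")[k],b.x,round(b.fun))
def bare(D,x,y,h,cr,wr,ks=(0,1)):
    for k in ks:
        bx=box_of(D[k],x,y,h,cr)
        b=nm(lambda p:residual(D[k],burner_layers(*p,h,cr,wr)+[cyl(*p,h+24,h+28,7.5)],bx),(x,y)); print("bare",("scene","top")[k],b.x,round(b.fun))
def withcap(D,x,y,h,cr,wr,r,ks=(0,1)):
    for k in ks:
        bx=box_of(D[k],x,y,h,cr)
        b=nm(lambda p:residual(D[k],burner_layers(p[0],p[1],h,cr,wr,(p[2],p[3],r,h+24)),bx),(x,y,x,y)); print("burner+cap",("scene","top")[k],b.x,round(b.fun))
E
python3 - <<'E'
from caps import *
D=images()
capfit(D,470,-367,20,3)
bare(D,655,129,5,56,32)
withcap(D,642,-141,5,46,25,34); withcap(D,432,-130,5,36,18,27)
cv2.imwrite("pics/t7.png",cv2.resize(D[1]["frame"][90:260,220:460],(792,561),interpolation=cv2.INTER_CUBIC))
cv2.imwrite("pics/s7b.png",cv2.resize(D[0]["frame"][140:330,190:495],(795,495),interpolation=cv2.INTER_CUBIC))
E
```

```text
cap scene [ 473.1 -368. ] 149
cap top [ 457. -351.] 539
bare scene [655.9 126.2] 250
bare top [654.7 129.4] 59
burner+cap scene [ 643.3 -142.2  643.7 -144.1] 283
burner+cap top [ 641.4 -140.4  636.5 -137.9] 89
burner+cap scene [ 429.8 -137.6  394.2 -121.4] 1720
burner+cap top [ 414.9 -129.3  432.8 -133.2] 852
```

View pics/s7b.png

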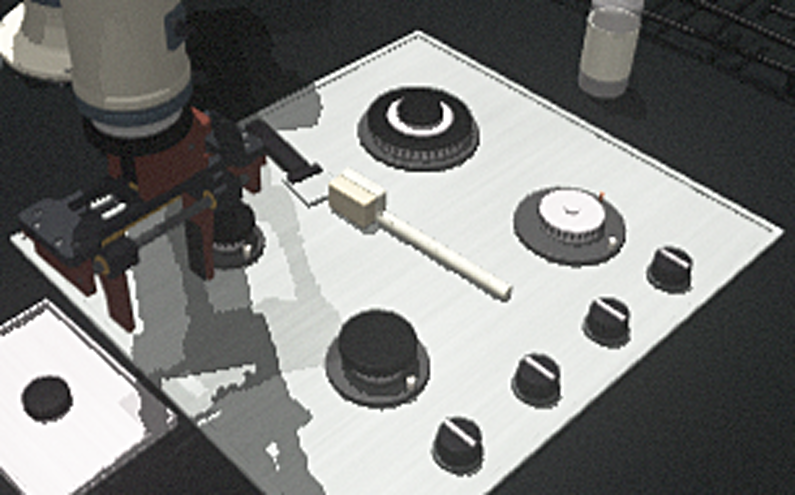

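View pics/t7.png

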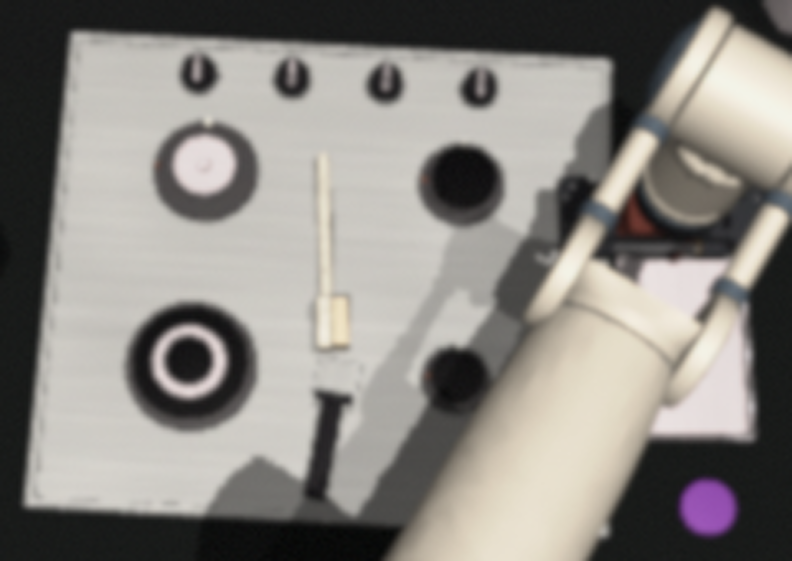

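```bash
python3 - <<'E'
from caps import *
D=images()
for z in(5,15,25,35): print(z,ray(D[1],(266.7,138.3),z),ray(D[0],(420.7,215),z))
E
python3 st.py 640.5 -141 80
```

```text
5 [667.4 183.3   5. ] [651.9 192.3   5. ]
15 [663.6 182.   15. ] [657.5 181.3  15. ]
25 [659.8 180.7  25. ] [663.  170.2  25. ]
35 [656.  179.4  35. ] [668.5 159.1  35. ]
t 10.35 tcp [ 531.7 -290.5  115.6] ang -0.05 F [-0.8  0.3  0.9] w 83.7
delta [ 108.5 -149.5   37. ] yaw -0.05
```

Call:
{"name": "jog_arm", "arguments": {
  "deltas": [
    [[28, -38, 5, 0, 84], [56, -77, 10, 0, 84], [84, -116, 20, 0, 84], [108, -149, 30, 0, 84], [108, -149, 37, 0, 84]]
  ]
}}

```text
t: 10.85
tcp_pos: [641.1, -138.5, 78.2]
eef_rot: [[1.0, 0.002, 0.005], [0.002, -1.0, 0.007], [0.005, -0.007, -1.0]]
force: [-1.5, 0.5, -0.7]
grip_width: 0.956
```

Call:
{"name": "jog_arm", "arguments": {
  "deltas": [
    [[0, 0, 0, 0, 84]]
  ]
}}

```text
t: 10.95
tcp_pos: [639.9, -139.4, 76.2]
eef_rot: [[1.0, 0.002, 0.001], [0.002, -1.0, 0.007], [0.001, -0.007, -1.0]]
force: [-0.6, -0.3, -0.1]
grip_width: 0.958
```

```bash
python3 st.py 640.5 -141 31;  python3 - <<'E'
from cell import ctrl
import cv2
d=ctrl.get_image("scene")["frame"]; cv2.imwrite("pics/s8.png",cv2.resize(d[210:315,265:405],(800,600),interpolation=cv2.INTER_CUBIC))
E
```

```text
t 10.95 tcp [ 639.9 -139.4   76.2] ang 0.12 F [-0.6 -0.3 -0.1] w 84.3
delta [ 0.6  1.9 45.2] yaw 0.12
```

View pics/s8.png

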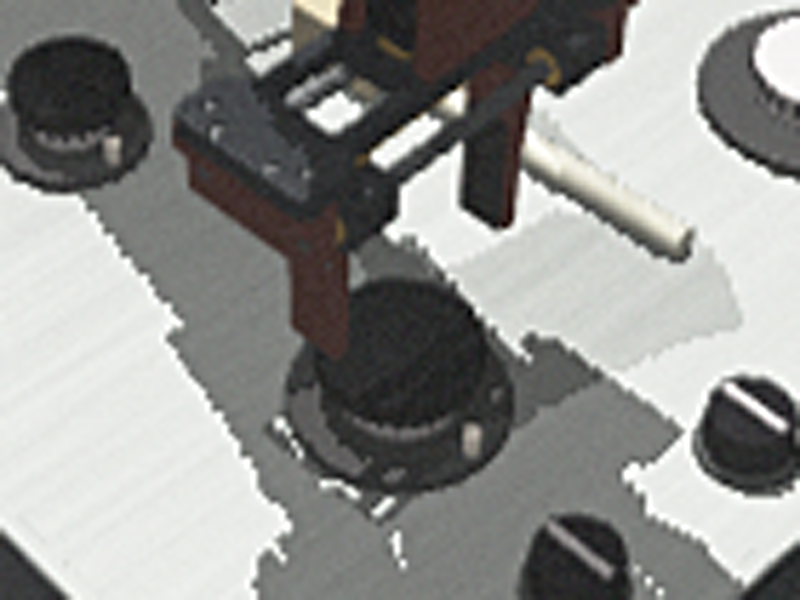

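Call:
{"name": "jog_arm", "arguments": {
  "deltas": [
    [[0.5, 1.9, 15, 0, 84], [0.5, 1.9, 30, 0, 84], [0.5, 1.9, 38, 0, 84], [0.5, 1.9, 38, 0, 84]]
  ]
}}

```text
t: 11.4
tcp_pos: [638.8, -141.6, 35.9]
eef_rot: [[1.0, 0.0, -0.002], [0.0, -1.0, 0.008], [-0.002, -0.008, -1.0]]
force: [1.0, 0.3, -0.0]
grip_width: 0.959
```

```bash
python3 st.py 640.5 -141 31
```

```text
t 11.4 tcp [ 638.8 -141.6   35.9] ang 0.02 F [ 1.   0.3 -0. ] w 84.4
delta [ 1.7 -0.6  4.9] yaw 0.02
```

Call:
{"name": "jog_arm", "arguments": {
  "deltas": [
    [[1.7, 0, 5, 0, 84], [1.7, 0, 5, 0, 84], [1.7, 0, 5, 0, 84]]
  ]
}}

```text
t: 11.7
tcp_pos: [640.7, -141.6, 31.0]
eef_rot: [[1.0, 0.0, -0.002], [0.0, -1.0, 0.008], [-0.002, -0.008, -1.0]]
force: [-0.3, -0.2, -0.1]
grip_width: 0.959
```

Call:
{"name": "jog_arm", "arguments": {
  "deltas": [
    [[0, 0, 0, 0, 64], [0, 0, 0, 0, 64], [0, 0, 0, 0, 64], [0, 0, 0, 0, 62], [0, 0, 0, 0, 62]]
  ],
  "force": 20
}}

```text
t: 12.2
tcp_pos: [641.0, -141.5, 31.6]
eef_rot: [[1.0, 0.001, -0.001], [0.001, -1.0, 0.008], [-0.001, -0.008, -1.0]]
force: [-0.0, 0.3, 2.0]
grip_width: 0.771
```

```bash
python3 st.py 640.5 -141 31
```

```text
t 12.2 tcp [ 641.  -141.5   31.6] ang 0.03 F [-0.   0.3  2. ] w 67.8
delta [-0.5 -0.5  0.6] yaw 0.03
```

Call:
{"name": "jog_arm", "arguments": {
  "deltas": [
    [[0, 0, -6, 0, 62], [0, 0, -16, 0, 62], [0, 0, -30, 0, 62], [0, 0, -45, 0, 62], [0, 0, -60, 0, 62]]
  ],
  "force": 25
}}

```text
t: 12.7
tcp_pos: [641.3, -142.1, 93.6]
eef_rot: [[1.0, 0.001, 0.0], [0.001, -1.0, 0.008], [0.0, -0.008, -1.0]]
force: [-0.5, -1.1, -1.4]
grip_width: 0.768
```

```bash
python3 st.py 656 128 95;  python3 - <<'E'
from cell import ctrl
import cv2
d=ctrl.get_image("scene")["frame"]; cv2.imwrite("pics/s9.png",cv2.resize(d[210:315,265:405],(800,600),interpolation=cv2.INTER_CUBIC))
E
```

```text
t 12.7 tcp [ 641.3 -142.1   93.6] ang 0.03 F [-0.5 -1.1 -1.4] w 67.5
delta [  14.9 -270.1    0.7] yaw 0.03
```

View pics/s9.png

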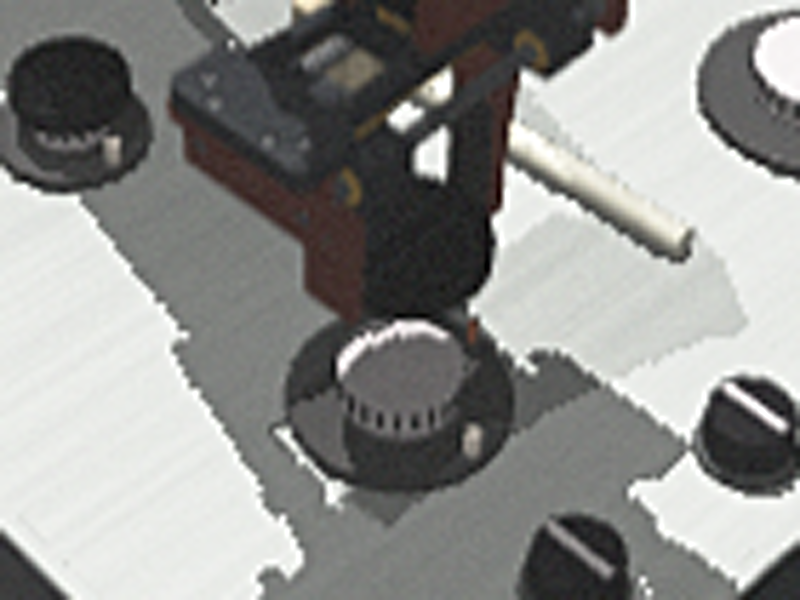

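Large cap lifted level, and the medium burner's crown is bare (crop (405,380)). Carrying it to the large burner.

Call:
{"name": "jog_arm", "arguments": {
  "deltas": [
    [[1, -15, -2, 0, 62], [2, -45, -5, 0, 62], [4, -85, -5, 0, 62], [7, -130, -5, 0, 62], [10, -175, -5, 0, 62]]
  ]
}}

```text
t: 13.25
tcp_pos: [652.0, 35.0, 103.2]
eef_rot: [[1.0, 0.0, 0.004], [0.0, -1.0, 0.007], [0.004, -0.007, -1.0]]
force: [1.4, 0.6, -1.5]
grip_width: 0.77
```

```bash
python3 st.py 656 128 95
```

```text
t 13.25 tcp [652.   35.  103.2] ang 0.01 F [ 1.4  0.6 -1.5] w 67.8
delta [  4.  -92.9   8.9] yaw 0.01
```

Call:
{"name": "jog_arm", "arguments": {
  "deltas": [
    [[2, -40, 2, 0, 62], [4, -70, 5, 0, 62], [4, -88, 9, 0, 62], [4, -93, 20, 0, 62], [4, -93, 35, 0, 62]]
  ]
}}

```text
t: 13.75
tcp_pos: [656.3, 128.5, 68.5]
eef_rot: [[1.0, 0.001, 0.005], [0.001, -1.0, 0.007], [0.005, -0.007, -1.0]]
force: [0.1, 0.2, -1.8]
grip_width: 0.769
```

Call:
{"name": "jog_arm", "arguments": {
  "deltas": [
    [[0, 0, 10, 0, 62], [0, 0, 12, 0, 62], [0, 0, 12, 0, 62]]
  ]
}}

```text
t: 14.05
tcp_pos: [656.0, 127.1, 55.3]
eef_rot: [[1.0, -0.001, 0.004], [-0.001, -1.0, 0.006], [0.004, -0.006, -1.0]]
force: [0.8, 0.4, -0.9]
grip_width: 0.769
```

```bash
python3 st.py 656 128 31.5;  python3 - <<'E'
from cell import ctrl
import cv2
d=ctrl.get_image("scene")["frame"]; cv2.imwrite("pics/s10.png",cv2.resize(d[150:255,350:490],(800,600),interpolation=cv2.INTER_CUBIC))
E
```

```text
t 14.05 tcp [656.  127.1  55.3] ang -0.05 F [ 0.8  0.4 -0.9] w 67.6
delta [-0.1 -0.7 23.8] yaw -0.05
```

View pics/s10.png

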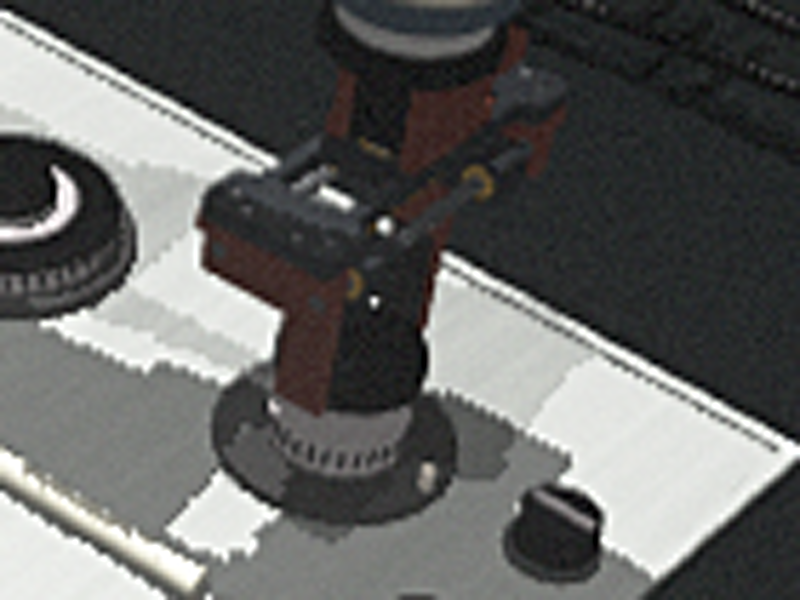

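Call:
{"name": "jog_arm", "arguments": {
  "deltas": [
    [[0, -0.7, 8, 0, 62], [0, -0.7, 16, 0, 62], [0, -0.7, 19, 0, 62], [0, -0.7, 19, 0, 62]]
  ]
}}

```text
t: 14.5
tcp_pos: [656.0, 128.2, 36.2]
eef_rot: [[1.0, -0.001, 0.003], [-0.001, -1.0, 0.006], [0.003, -0.006, -1.0]]
force: [-0.5, 0.0, -2.0]
grip_width: 0.767
```

Call:
{"name": "jog_arm", "arguments": {
  "deltas": [
    [[0, 0, 1, 0, 62], [0, 0, 2, 0, 62], [0, 0, 2, 0, 62]]
  ]
}}

```text
t: 14.8
tcp_pos: [656.0, 128.3, 34.2]
eef_rot: [[1.0, -0.0, 0.003], [-0.0, -1.0, 0.006], [0.003, -0.006, -1.0]]
force: [0.8, -0.1, -2.0]
grip_width: 0.769
```

```bash
python3 st.py 656 128 31.5
```

```text
t 14.8 tcp [656.  128.3  34.2] ang -0.03 F [ 0.8 -0.1 -2. ] w 67.7
delta [-0.   0.3  2.7] yaw -0.03
```

Call:
{"name": "jog_arm", "arguments": {
  "deltas": [
    [[0, 0, 1, 0, 62], [0, 0, 1.5, 0, 62], [0, 0, 1.5, 0, 62]]
  ]
}}

```text
t: 15.1
tcp_pos: [656.0, 128.3, 32.6]
eef_rot: [[1.0, -0.0, 0.003], [-0.0, -1.0, 0.006], [0.003, -0.006, -1.0]]
force: [0.2, 0.4, -0.7]
grip_width: 0.766
```

Call:
{"name": "jog_arm", "arguments": {
  "deltas": [
    [[0, 0, 1, 0, 62], [0, 0, 1, 0, 62], [0, 0, 1, 0, 62]]
  ]
}}

```text
t: 15.4
tcp_pos: [656.0, 128.3, 31.7]
eef_rot: [[1.0, -0.0, 0.003], [-0.0, -1.0, 0.006], [0.003, -0.006, -1.0]]
force: [-0.0, 0.3, -1.9]
grip_width: 0.768
```

Call:
{"name": "jog_arm", "arguments": {
  "deltas": [
    [[0, 0, 0.8, 0, 62], [0, 0, 0.8, 0, 62], [0, 0, 0.8, 0, 62]]
  ]
}}

```text
t: 15.7
tcp_pos: [656.1, 128.3, 31.6]
eef_rot: [[1.0, -0.0, 0.004], [-0.0, -1.0, 0.006], [0.004, -0.006, -1.0]]
force: [-2.2, -0.4, 3.3]
grip_width: 0.764
```

Contact at 31.6, as expected. Releasing and lifting clear.

Call:
{"name": "jog_arm", "arguments": {
  "deltas": [
    [[0, 0, 0, 0, 76], [0, 0, 0, 0, 76], [0, 0, 0, 0, 76], [0, 0, 0, 0, 76]]
  ]
}}

```text
t: 16.1
tcp_pos: [656.1, 128.3, 31.4]
eef_rot: [[1.0, -0.0, 0.004], [-0.0, -1.0, 0.006], [0.004, -0.006, -1.0]]
force: [0.4, 0.1, -1.3]
grip_width: 0.864
```

Call:
{"name": "jog_arm", "arguments": {
  "deltas": [
    [[0, 0, -10, 0, 76], [0, 0, -40, 0, 76], [0, 0, -80, 0, 76], [-20, 20, -85, 0, 76], [-50, 60, -85, 0, 76]]
  ]
}}

```text
t: 16.6
tcp_pos: [607.3, 69.2, 119.4]
eef_rot: [[1.0, 0.003, 0.01], [0.003, -1.0, 0.007], [0.01, -0.007, -1.0]]
force: [0.2, -1.8, 0.1]
grip_width: 0.863
```

```bash
python3 st.py 430.5 -129 85
```

```text
t 16.6 tcp [607.3  69.2 119.4] ang 0.17 F [ 0.2 -1.8  0.1] w 76.0
delta [-177.7  197.9   31.2] yaw 0.17
```

Call:
{"name": "jog_arm", "arguments": {
  "deltas": [
    [[-30, 33, 0, 0, 70], [-60, 67, 0, 0, 70], [-90, 100, 0, 0, 70], [-120, 134, 0, 0, 70], [-140, 160, 5, 0, 70]]
  ]
}}

```text
t: 17.1
tcp_pos: [466.7, -92.8, 113.5]
eef_rot: [[1.0, 0.002, 0.012], [0.002, -1.0, 0.006], [0.012, -0.006, -1.0]]
force: [-0.1, 0.4, -0.2]
grip_width: 0.796
```

```bash
python3 st.py 430.5 -129 75;  python3 - <<'E'
from caps import *
D=images()
cv2.imwrite("pics/t11.png",cv2.resize(D[1]["frame"][90:260,220:460],(792,561),interpolation=cv2.INTER_CUBIC))
cv2.imwrite("pics/s11.png",cv2.resize(D[0]["frame"][140:330,190:495],(795,495),interpolation=cv2.INTER_CUBIC))
withcap(D,655,128,5,56,32,34); 
bare(D,642,-141,5,46,25)
E
```

```text
t 17.1 tcp [466.7 -92.8 113.5] ang 0.13 F [-0.1  0.4 -0.2] w 70.1
delta [-36.7  36.4  37.8] yaw 0.13
burner+cap scene [656.2 126.5 658.6 124.6] 231
burner+cap top [654.7 129.2 654.2 128.8] 66
bare scene [ 643.4 -143.1] 2158
bare top [ 623.9 -156.6] 313
```

View pics/s11.png

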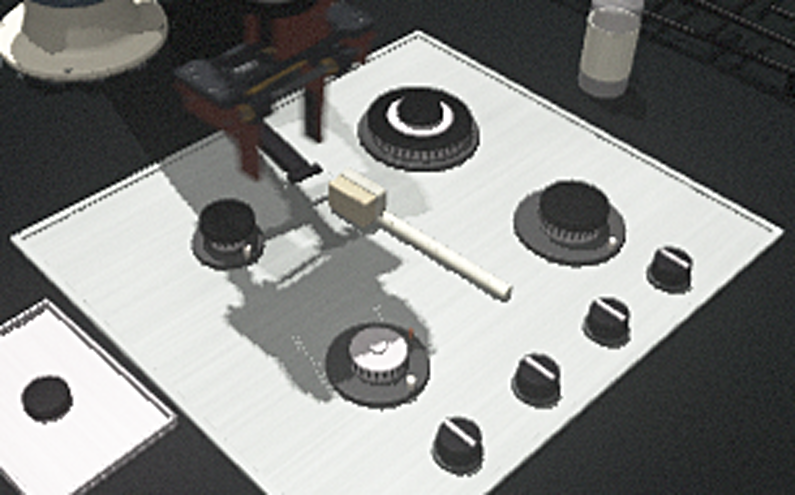

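View pics/t11.png

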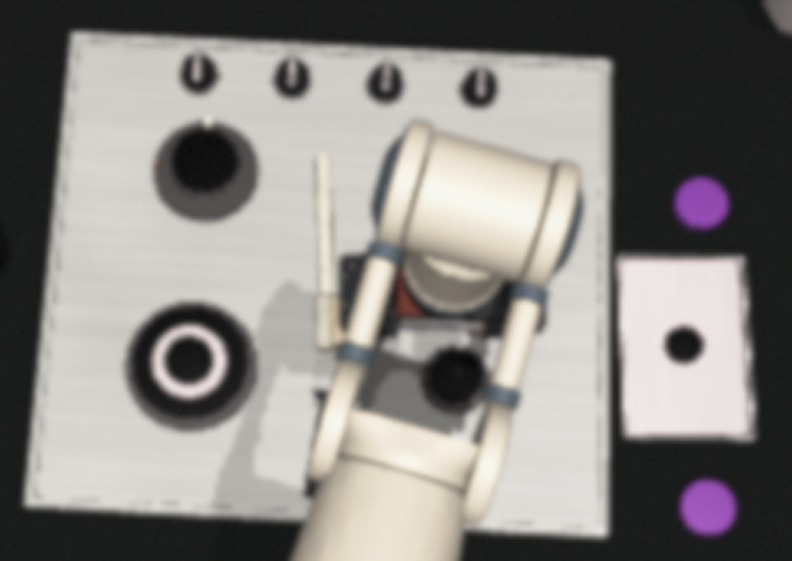

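The large cap is seated on the large burner (scene crop (573,205)). Fitted offset from the axis is under about 3 mm in both views. Next is the medium cap on the small burner.

Call:
{"name": "jog_arm", "arguments": {
  "deltas": [
    [[-20, 20, 5, 0, 70], [-36, 36, 15, 0, 70], [-36, 36, 30, 0, 70], [-36, 36, 34, 0, 70], [-36, 36, 34, 0, 70]]
  ]
}}

```text
t: 17.7
tcp_pos: [430.5, -128.4, 77.0]
eef_rot: [[1.0, -0.0, 0.009], [-0.0, -1.0, 0.007], [0.009, -0.007, -1.0]]
force: [-0.4, 0.2, -0.1]
grip_width: 0.801
```

Call:
{"name": "jog_arm", "arguments": {
  "deltas": [
    [[0, 0, 0, 0, 70], [0, 0, 0, 0, 70]]
  ]
}}

```text
t: 17.9
tcp_pos: [431.3, -127.9, 77.4]
eef_rot: [[1.0, 0.001, 0.009], [0.001, -1.0, 0.007], [0.009, -0.007, -1.0]]
force: [-0.0, -0.1, -0.7]
grip_width: 0.793
```

```bash
python3 st.py 430.5 -129 31;  python3 - <<'E'
from cell import ctrl
import cv2
d=ctrl.get_image("scene")["frame"]; cv2.imwrite("pics/s12.png",cv2.resize(d[175:265,220:340],(800,600),interpolation=cv2.INTER_CUBIC))
E
```

```text
t 17.9 tcp [ 431.3 -127.9   77.4] ang 0.06 F [-0.  -0.1 -0.7] w 69.8
delta [-1.2  1.5 46.4] yaw 0.06
```

View pics/s12.png

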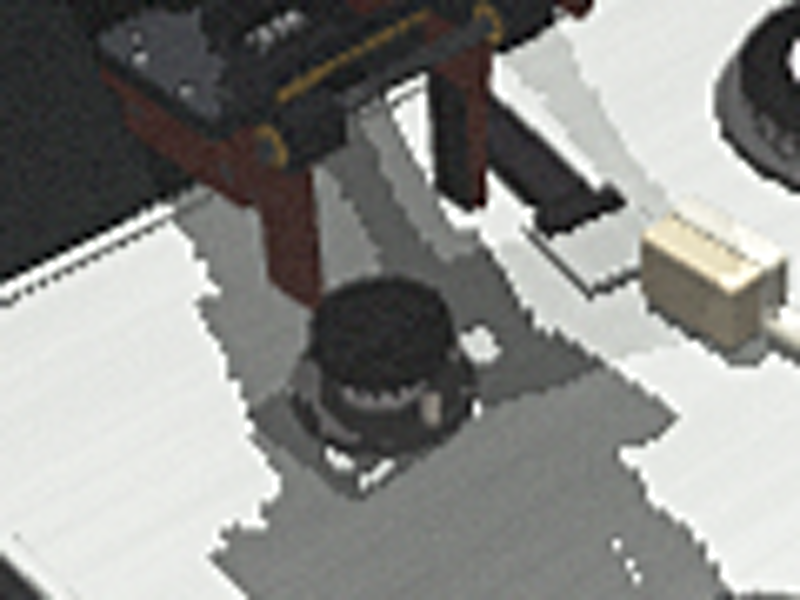

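Run:
```python
from caps import *
D=images()
for x in ((430.5,-129),(433,-131)): print((((proj(D[0],circ(*x,42,27))).mean(0)-[219.5,174.5])*6.667))
print((proj(D[0],[[421,-99,77],[441,-99,77],[421,-157,77],[441,-157,77]])+.5-[220,175])*6.667)
print(proj(D[0],[[421,-93,77],[441,-93,77],[421,-163,77],[441,-163,77]])*6.667-np.array([219.5,174.5])*6.667)
```

```text
[381.8 314.3]
[382.1 319.9]
[[420.7 195.5]
 [456.2 219.4]
 [302.  265.5]
 [337.4 290.9]]
[[432.6 188.5]
 [468.1 212.3]
 [289.3 273. ]
 [324.6 298.6]]
```

Call:
{"name": "jog_arm", "arguments": {
  "deltas": [
    [[-1, 1.2, 15, 0, 70], [-1, 1.2, 30, 0, 70], [-1, 1.2, 40, 0, 70], [-1, 1.2, 40, 0, 70]]
  ]
}}

```text
t: 18.45
tcp_pos: [428.7, -128.6, 34.4]
eef_rot: [[1.0, 0.0, 0.005], [0.0, -1.0, 0.009], [0.005, -0.009, -1.0]]
force: [-0.2, -0.1, -0.1]
grip_width: 0.8
```

```bash
python3 st.py 430.5 -129 31
```

```text
t 18.45 tcp [ 428.7 -128.6   34.4] ang 0.01 F [-0.2 -0.1 -0.1] w 70.4
delta [1.8 0.5 3.4] yaw 0.01
```

Call:
{"name": "jog_arm", "arguments": {
  "deltas": [
    [[1.8, 0.5, 3.4, 0, 70], [1.8, 0.5, 3.4, 0, 70], [1.8, 0.5, 3.4, 0, 70]]
  ]
}}

```text
t: 18.75
tcp_pos: [430.7, -129.1, 31.2]
eef_rot: [[1.0, 0.0, 0.005], [0.0, -1.0, 0.009], [0.005, -0.009, -1.0]]
force: [0.6, -1.0, 0.4]
grip_width: 0.797
```

Call:
{"name": "jog_arm", "arguments": {
  "deltas": [
    [[0, 0, 0, 0, 50], [0, 0, 0, 0, 50], [0, 0, 0, 0, 48], [0, 0, 0, 0, 48], [0, 0, 0, 0, 48]]
  ],
  "force": 20
}}

```text
t: 19.25
tcp_pos: [431.0, -129.3, 31.7]
eef_rot: [[1.0, 0.0, 0.006], [0.0, -1.0, 0.008], [0.006, -0.008, -1.0]]
force: [-0.2, -1.0, 2.3]
grip_width: 0.609
```

Call:
{"name": "jog_arm", "arguments": {
  "deltas": [
    [[0, 0, -6, 0, 48], [0, 0, -16, 0, 48], [0, 0, -30, 0, 48], [0, 0, -45, 0, 48], [0, 0, -60, 0, 48]]
  ]
}}

```text
t: 19.75
tcp_pos: [430.8, -129.9, 93.5]
eef_rot: [[1.0, 0.0, 0.007], [0.0, -1.0, 0.008], [0.007, -0.008, -1.0]]
force: [-0.0, 0.4, -1.3]
grip_width: 0.614
```

```bash
python3 st.py 643 -141 90;  python3 - <<'E'
from caps import *
D=images()
cv2.imwrite("pics/s13.png",cv2.resize(D[0]["frame"][140:330,190:495],(795,495),interpolation=cv2.INTER_CUBIC))
bare(D,433,-131,5,36,18,(0,))
bare(D,643,-141,5,46,25)
E
```

```text
t 19.75 tcp [ 430.8 -129.9   93.5] ang 0.01 F [-0.   0.4 -1.3] w 54.0
delta [212.1  11.2   4.9] yaw 0.01
bare scene [ 434.7 -134.4] 959
bare scene [ 642.9 -143. ] 1059
bare top [ 643.2 -139.4] 805
```

View pics/s13.png

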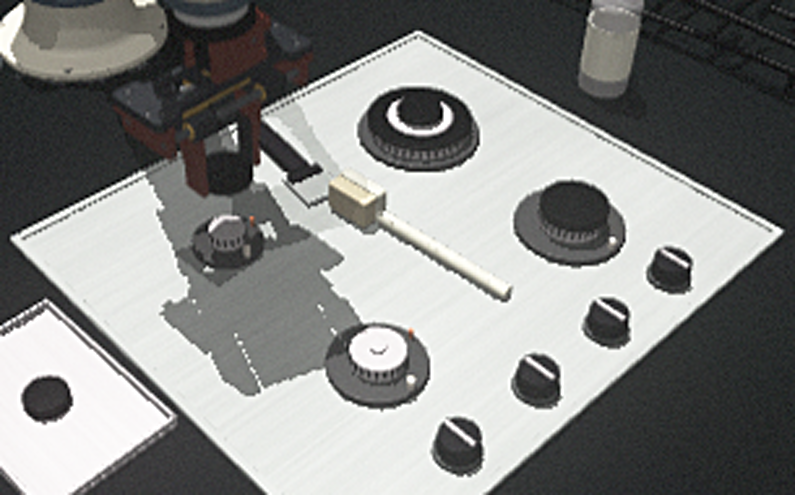

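Medium cap lifted (crop (233,172)); the small burner's crown is bare (230,235) and so is the medium's (380,355). Carrying it to the medium burner.

Call:
{"name": "jog_arm", "arguments": {
  "deltas": [
    [[18, 1, -3, 0, 48], [50, 3, -5, 0, 48], [92, 5, -5, 0, 48], [135, 7, -5, 0, 48], [172, 9, -3, 0, 48]]
  ]
}}

```text
t: 20.35
tcp_pos: [606.0, -139.3, 99.8]
eef_rot: [[1.0, 0.0, 0.011], [0.0, -1.0, 0.006], [0.011, -0.006, -1.0]]
force: [0.2, -0.6, -1.9]
grip_width: 0.606
```

```bash
python3 st.py 643.5 -141.3 70
```

```text
t 20.35 tcp [ 606.  -139.3   99.8] ang 0.02 F [ 0.2 -0.6 -1.9] w 53.4
delta [37.2  2.2 30.2] yaw 0.02
```

Call:
{"name": "jog_arm", "arguments": {
  "deltas": [
    [[22, 1, 2, 0, 48], [35, 2, 8, 0, 48], [37, 2, 20, 0, 48], [37, 2, 35, 0, 48], [37, 2, 42, 0, 48]]
  ]
}}

```text
t: 20.85
tcp_pos: [641.6, -140.7, 55.1]
eef_rot: [[1.0, 0.0, 0.007], [0.0, -1.0, 0.007], [0.007, -0.007, -1.0]]
force: [-1.0, 0.6, -1.1]
grip_width: 0.61
```

Call:
{"name": "jog_arm", "arguments": {
  "deltas": [
    [[0, 0, 0, 0, 48], [0, 0, 0, 0, 48]]
  ]
}}

```text
t: 21.05
tcp_pos: [640.6, -140.6, 54.4]
eef_rot: [[1.0, -0.0, 0.006], [-0.0, -1.0, 0.008], [0.006, -0.008, -1.0]]
force: [0.5, 0.5, -1.3]
grip_width: 0.606
```

```bash
python3 st.py 643.5 -141.3 36;  python3 - <<'E'
from cell import ctrl
import cv2
d=ctrl.get_image("scene")["frame"]; cv2.imwrite("pics/s14.png",cv2.resize(d[210:315,265:405],(800,600),interpolation=cv2.INTER_CUBIC))
E
```

```text
t 21.05 tcp [ 640.6 -140.6   54.4] ang -0.0 F [ 0.5  0.5 -1.3] w 53.3
delta [ 2.8  0.8 18.5] yaw -0.0
```

View pics/s14.png

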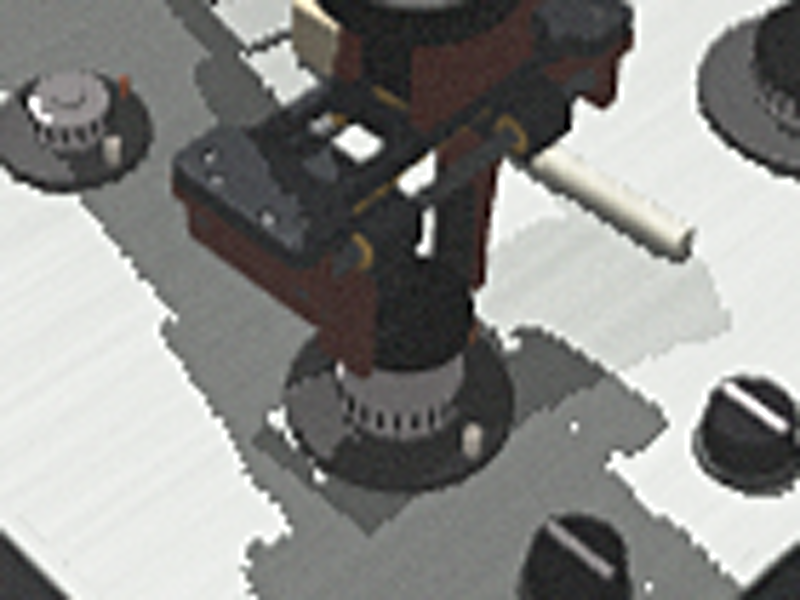

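Call:
{"name": "jog_arm", "arguments": {
  "deltas": [
    [[2.8, 0.8, 6, 0, 48], [2.8, 0.8, 14, 0, 48], [2.8, 0.8, 19, 0, 48], [2.8, 0.8, 19, 0, 48]]
  ]
}}

```text
t: 21.5
tcp_pos: [643.4, -141.2, 34.7]
eef_rot: [[1.0, -0.0, 0.005], [-0.0, -1.0, 0.008], [0.005, -0.008, -1.0]]
force: [-0.5, 0.3, -1.0]
grip_width: 0.61
```

```bash
python3 st.py 643.5 -141.3 31.5
```

```text
t 21.5 tcp [ 643.4 -141.2   34.7] ang -0.0 F [-0.5  0.3 -1. ] w 53.7
delta [0.1 0.1 3.2] yaw -0.0
```

Call:
{"name": "jog_arm", "arguments": {
  "deltas": [
    [[0, 0, 1, 0, 48], [0, 0, 2, 0, 48], [0, 0, 2, 0, 48]]
  ]
}}

```text
t: 21.8
tcp_pos: [643.4, -141.2, 32.6]
eef_rot: [[1.0, -0.0, 0.005], [-0.0, -1.0, 0.008], [0.005, -0.008, -1.0]]
force: [0.1, -0.8, -1.2]
grip_width: 0.613
```

Call:
{"name": "jog_arm", "arguments": {
  "deltas": [
    [[0, 0, 0.7, 0, 48], [0, 0, 0.9, 0, 48], [0, 0, 0.9, 0, 48]]
  ]
}}

```text
t: 22.1
tcp_pos: [643.4, -141.2, 31.8]
eef_rot: [[1.0, -0.0, 0.005], [-0.0, -1.0, 0.008], [0.005, -0.008, -1.0]]
force: [-0.3, -0.6, -1.4]
grip_width: 0.611
```

Call:
{"name": "jog_arm", "arguments": {
  "deltas": [
    [[0, 0, 0.7, 0, 48], [0, 0, 0.7, 0, 48], [0, 0, 0.7, 0, 48]]
  ]
}}

```text
t: 22.4
tcp_pos: [643.5, -141.2, 31.7]
eef_rot: [[1.0, -0.0, 0.006], [-0.0, -1.0, 0.008], [0.006, -0.008, -1.0]]
force: [-1.4, 0.8, 3.4]
grip_width: 0.609
```

Contact. Releasing, lifting and heading back toward the tray.

Call:
{"name": "jog_arm", "arguments": {
  "deltas": [
    [[0, 0, 0, 0, 64], [0, 0, 0, 0, 64], [0, 0, 0, 0, 64], [0, 0, 0, 0, 64]]
  ]
}}

```text
t: 22.8
tcp_pos: [643.6, -141.2, 31.6]
eef_rot: [[1.0, 0.0, 0.005], [-0.0, -1.0, 0.008], [0.005, -0.008, -1.0]]
force: [-0.1, 0.6, -0.1]
grip_width: 0.733
```

Call:
{"name": "jog_arm", "arguments": {
  "deltas": [
    [[0, 0, -10, 0, 64], [0, 0, -40, 0, 64], [0, 0, -75, 0, 64], [-15, 25, -80, 0, 60], [-40, 62, -80, 0, 56]]
  ]
}}

```text
t: 23.3
tcp_pos: [604.9, -203.2, 114.6]
eef_rot: [[1.0, 0.004, 0.011], [0.004, -1.0, 0.006], [0.011, -0.006, -1.0]]
force: [0.4, -1.1, -0.6]
grip_width: 0.647
```

```bash
python3 st.py 470.4 -366.7 60
```

```text
t 23.3 tcp [ 604.9 -203.2  114.6] ang 0.21 F [ 0.4 -1.1 -0.6] w 56.9
delta [-135.8  163.3   52.1] yaw 0.21
```

Call:
{"name": "jog_arm", "arguments": {
  "deltas": [
    [[-30, 36, 0, 0, 56], [-60, 72, 0, 0, 56], [-90, 108, 5, 0, 56], [-120, 144, 20, 0, 56], [-135, 163, 35, 0, 56]]
  ]
}}

```text
t: 23.8
tcp_pos: [468.9, -369.5, 78.3]
eef_rot: [[1.0, 0.001, 0.012], [0.001, -1.0, 0.004], [0.012, -0.004, -1.0]]
force: [1.2, -0.5, -0.6]
grip_width: 0.639
```

Call:
{"name": "jog_arm", "arguments": {
  "deltas": [
    [[0, 0, 10, 0, 56], [0, 0, 15, 0, 56], [0, 0, 15, 0, 56]]
  ]
}}

```text
t: 24.1
tcp_pos: [469.7, -368.4, 63.0]
eef_rot: [[1.0, 0.002, 0.012], [0.002, -1.0, 0.005], [0.012, -0.005, -1.0]]
force: [-0.3, -0.3, 0.3]
grip_width: 0.638
```

```bash
python3 st.py 470.8 -366.7 5;  python3 - <<'E'
from caps import *
D=images()
cv2.imwrite("pics/s15.png",cv2.resize(D[0]["frame"][190:340,140:340],(800,600),interpolation=cv2.INTER_CUBIC))
withcap(D,643,-141,5,46,25,27)
E
```

```text
t 24.1 tcp [ 469.7 -368.4   63. ] ang 0.11 F [-0.3 -0.3  0.3] w 56.1
delta [ 0.4 -1.4 58. ] yaw 0.11
burner+cap scene [ 643.8 -142.3  647.1 -144.1] 211
burner+cap top [ 642.  -140.   642.5 -138.6] 58
```

View pics/s15.png

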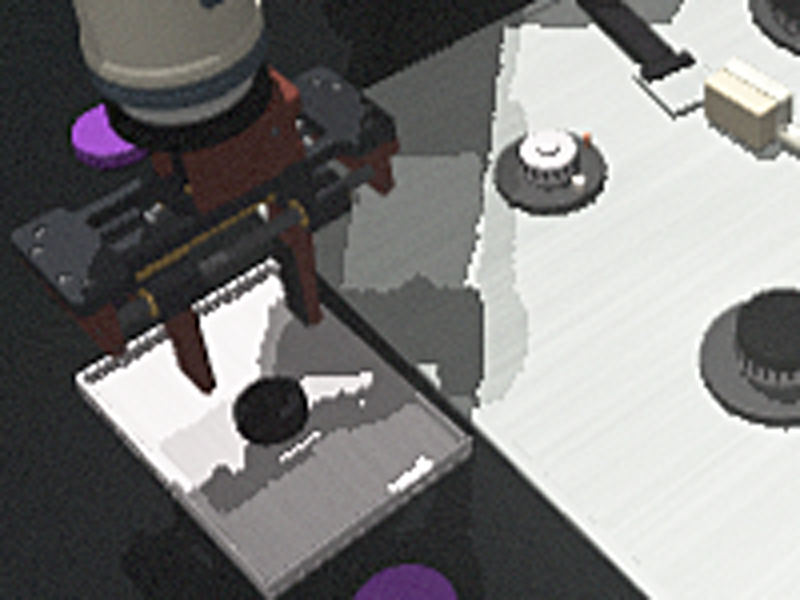

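The medium cap sits on its burner: fitted offset (3.3,−1.8) mm in scene and (0.5,1.4) in top. Fetching the small cap now (crop (270,410)).

Call:
{"name": "jog_arm", "arguments": {
  "deltas": [
    [[0.4, -1.4, 20, 0, 56], [0.4, -1.4, 40, 0, 56], [0.4, -1.4, 50, 0, 56], [0.4, -1.4, 50, 0, 56]]
  ]
}}

```text
t: 24.6
tcp_pos: [471.3, -365.7, 12.8]
eef_rot: [[1.0, 0.004, 0.011], [0.004, -1.0, 0.005], [0.011, -0.005, -1.0]]
force: [0.6, 0.7, 0.5]
grip_width: 0.639
```

```bash
python3 st.py 470.8 -366.7 5.2
python3 - <<'E'
from caps import *
D=images()
bare(D,433,-131,5,36,18)
E
```

```text
t 24.6 tcp [ 471.3 -365.7   12.8] ang 0.24 F [0.6 0.7 0.5] w 56.3
delta [-0.6  1.1  7.6] yaw 0.24
bare scene [ 434. -133.] 1197
bare top [ 431.8 -131.3] 552
```

Call:
{"name": "jog_arm", "arguments": {
  "deltas": [
    [[-0.6, 1, 4, 0, 56], [-0.6, 1, 7.6, 0, 56], [-0.6, 1, 7.6, 0, 56], [-0.6, 1, 7.6, 0, 56]]
  ]
}}

```text
t: 25.1
tcp_pos: [471.5, -367.9, 7.4]
eef_rot: [[1.0, 0.004, 0.014], [0.004, -1.0, 0.003], [0.014, -0.003, -1.0]]
force: [-0.2, 0.2, 0.3]
grip_width: 0.645
```

Call:
{"name": "jog_arm", "arguments": {
  "deltas": [
    [[0, 0, 0, 0, 36], [0, 0, 0, 0, 36], [0, 0, 0, 0, 34], [0, 0, 0, 0, 34], [0, 0, 0, 0, 34]]
  ],
  "force": 20
}}

```text
t: 25.6
tcp_pos: [471.6, -368.0, 7.6]
eef_rot: [[1.0, 0.003, 0.014], [0.003, -1.0, 0.003], [0.014, -0.003, -1.0]]
force: [0.3, -0.4, 1.7]
grip_width: 0.446
```

Call:
{"name": "jog_arm", "arguments": {
  "deltas": [
    [[0, 0, -6, 0, 34], [0, 0, -20, 0, 34], [0, 0, -45, 0, 34], [0, 0, -75, 0, 34], [0, 0, -90, 0, 34]]
  ]
}}

```text
t: 26.1
tcp_pos: [471.3, -369.1, 102.0]
eef_rot: [[1.0, 0.004, 0.018], [0.004, -1.0, -0.001], [0.018, 0.001, -1.0]]
force: [0.5, -0.9, -0.3]
grip_width: 0.449
```

```bash
python3 st.py 433.5 -131.5 90;  python3 - <<'E'
from caps import *
D=images()
cv2.imwrite("pics/s16.png",cv2.resize(D[0]["frame"][190:340,140:340],(800,600),interpolation=cv2.INTER_CUBIC))
bare(D,433,-131,5,36,18)
E
```

```text
t 26.1 tcp [ 471.3 -369.1  102. ] ang 0.2 F [ 0.5 -0.9 -0.3] w 39.5
delta [ -37.2 -237.7   11.2] yaw 0.2
bare scene [ 433.9 -133.2] 1414
bare top [ 431.6 -131.2] 614
```

View pics/s16.png

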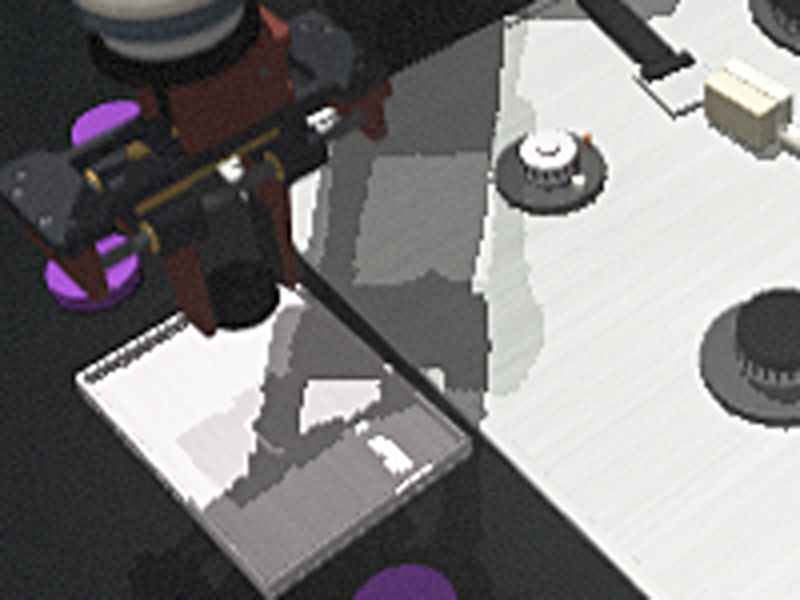

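Call:
{"name": "jog_arm", "arguments": {
  "deltas": [
    [[-3, -18, 0, 0, 34], [-8, -52, 0, 0, 34], [-15, -95, 0, 0, 34], [-22, -140, 0, 0, 34], [-29, -185, 0, 0, 34]]
  ]
}}

```text
t: 26.7
tcp_pos: [440.8, -182.7, 99.0]
eef_rot: [[1.0, 0.003, 0.017], [0.003, -1.0, -0.0], [0.017, 0.0, -1.0]]
force: [0.9, 0.4, -0.1]
grip_width: 0.448
```

```bash
python3 st.py 433.3 -131.7 70
```

```text
t 26.7 tcp [ 440.8 -182.7   99. ] ang 0.16 F [ 0.9  0.4 -0.1] w 39.4
delta [ -7.8 -51.1  28.8] yaw 0.16
```

Call:
{"name": "jog_arm", "arguments": {
  "deltas": [
    [[-4, -28, 0, 0, 34], [-8, -46, 5, 0, 34], [-8, -51, 15, 0, 34], [-8, -51, 30, 0, 34], [-8, -51, 40, 0, 34]]
  ]
}}

```text
t: 27.2
tcp_pos: [432.6, -132.2, 56.2]
eef_rot: [[1.0, 0.002, 0.014], [0.002, -1.0, 0.0], [0.014, -0.0, -1.0]]
force: [-0.5, -0.3, -0.4]
grip_width: 0.45
```

Call:
{"name": "jog_arm", "arguments": {
  "deltas": [
    [[0, 0, 0, 0, 34], [0, 0, 0, 0, 34]]
  ]
}}

```text
t: 27.4
tcp_pos: [432.0, -132.8, 55.0]
eef_rot: [[1.0, 0.001, 0.012], [0.001, -1.0, 0.001], [0.012, -0.001, -1.0]]
force: [0.7, -0.3, 0.5]
grip_width: 0.449
```

```bash
python3 st.py 433.3 -131.7 38;  python3 - <<'E'
from cell import ctrl
import cv2
d=ctrl.get_image("scene")["frame"]; cv2.imwrite("pics/s17.png",cv2.resize(d[175:265,220:340],(800,600),interpolation=cv2.INTER_CUBIC))
E
```

```text
t 27.4 tcp [ 432.  -132.8   55. ] ang 0.06 F [ 0.7 -0.3  0.5] w 39.5
delta [ 1.  -1.1 17. ] yaw 0.06
```

View pics/s17.png

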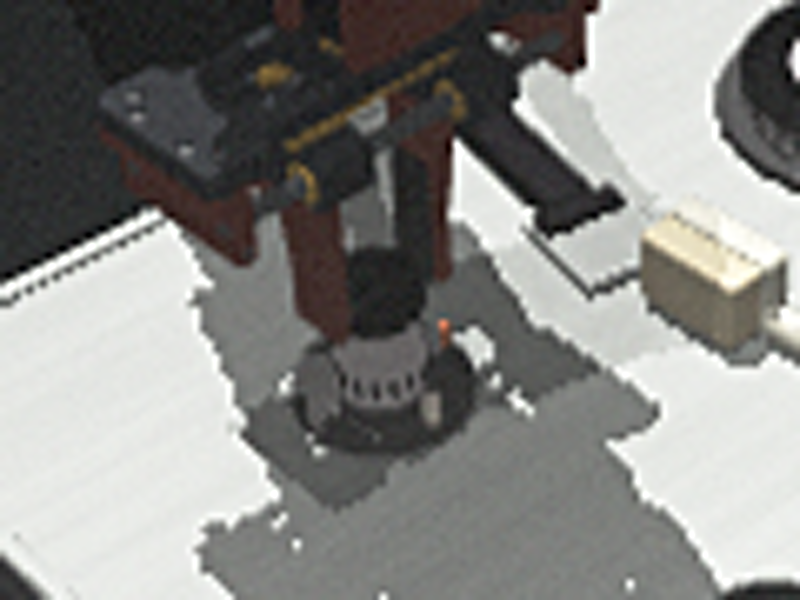

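Call:
{"name": "jog_arm", "arguments": {
  "deltas": [
    [[1, -1, 6, 0, 34], [1, -1, 12, 0, 34], [1, -1, 17, 0, 34], [1, -1, 17, 0, 34]]
  ]
}}

```text
t: 27.85
tcp_pos: [433.2, -131.6, 37.8]
eef_rot: [[1.0, 0.001, 0.012], [0.001, -1.0, 0.001], [0.012, -0.001, -1.0]]
force: [0.0, 0.2, -0.9]
grip_width: 0.447
```

Call:
{"name": "jog_arm", "arguments": {
  "deltas": [
    [[0, 0, 1, 0, 34], [0, 0, 2, 0, 34], [0, 0, 2, 0, 34]]
  ]
}}

```text
t: 28.15
tcp_pos: [433.2, -131.6, 35.8]
eef_rot: [[1.0, 0.001, 0.012], [0.001, -1.0, 0.001], [0.012, -0.001, -1.0]]
force: [-0.5, -0.1, -0.6]
grip_width: 0.449
```

```bash
python3 st.py 433.3 -131.7 33.5
```

```text
t 28.15 tcp [ 433.2 -131.6   35.8] ang 0.07 F [-0.5 -0.1 -0.6] w 39.5
delta [0.1 0.1 2.3] yaw 0.07
```

Call:
{"name": "jog_arm", "arguments": {
  "deltas": [
    [[0, 0, 1, 0, 34], [0, 0, 1.5, 0, 34], [0, 0, 1.5, 0, 34]]
  ]
}}

```text
t: 28.45
tcp_pos: [433.2, -131.6, 34.3]
eef_rot: [[1.0, 0.001, 0.012], [0.001, -1.0, 0.001], [0.012, -0.001, -1.0]]
force: [1.3, -0.3, -0.8]
grip_width: 0.447
```

Call:
{"name": "jog_arm", "arguments": {
  "deltas": [
    [[0, 0, 0.8, 0, 34], [0, 0, 0.8, 0, 34], [0, 0, 0.8, 0, 34]]
  ]
}}

```text
t: 28.75
tcp_pos: [433.3, -131.6, 33.6]
eef_rot: [[1.0, 0.001, 0.012], [0.001, -1.0, 0.001], [0.012, -0.001, -1.0]]
force: [0.4, -0.3, 0.7]
grip_width: 0.446
```

Call:
{"name": "jog_arm", "arguments": {
  "deltas": [
    [[0, 0, 0.6, 0, 34], [0, 0, 0.6, 0, 34], [0, 0, 0.6, 0, 34]]
  ]
}}

```text
t: 29.05
tcp_pos: [433.4, -131.6, 33.5]
eef_rot: [[1.0, 0.001, 0.012], [0.001, -1.0, 0.001], [0.012, -0.001, -1.0]]
force: [-2.3, 1.2, 6.2]
grip_width: 0.451
```

Contact at 33.5, as expected. Releasing and lifting clear.

Call:
{"name": "jog_arm", "arguments": {
  "deltas": [
    [[0, 0, 0, 0, 56], [0, 0, 0, 0, 56], [0, 0, 0, 0, 56], [0, 0, 0, 0, 56]]
  ]
}}

```text
t: 29.45
tcp_pos: [433.3, -131.6, 33.2]
eef_rot: [[1.0, 0.001, 0.012], [0.001, -1.0, 0.001], [0.012, -0.001, -1.0]]
force: [0.2, -0.3, -0.0]
grip_width: 0.636
```

Call:
{"name": "jog_arm", "arguments": {
  "deltas": [
    [[0, 0, -10, 0, 56], [0, 0, -40, 0, 56], [0, 0, -80, 0, 56], [0, 20, -110, 0, 56], [0, 65, -130, 0, 56]]
  ]
}}

```text
t: 29.95
tcp_pos: [433.0, -195.9, 167.3]
eef_rot: [[1.0, 0.006, 0.017], [0.006, -1.0, -0.0], [0.017, 0.0, -1.0]]
force: [0.7, -0.2, 0.6]
grip_width: 0.636
```

Call:
{"name": "jog_arm", "arguments": {
  "deltas": [
    [[-10, 45, -10, 0, 56], [-20, 90, -20, 0, 56], [-35, 135, -20, 0, 56], [-50, 180, -20, 0, 56], [-65, 220, -20, 0, 56]]
  ]
}}

```text
t: 30.45
tcp_pos: [368.0, -418.4, 187.2]
eef_rot: [[1.0, 0.005, 0.018], [0.005, -1.0, -0.001], [0.018, 0.001, -1.0]]
force: [0.5, 0.8, -0.1]
grip_width: 0.638
```

Call:
{"name": "jog_arm", "arguments": {
  "deltas": [
    [[-20, 40, 0, 0, 56], [-40, 80, 0, 0, 56], [-60, 110, 0, 0, 56], [-60, 110, 0, 0, 56], [-60, 110, 0, 0, 56]]
  ]
}}

```text
t: 30.95
tcp_pos: [308.1, -529.0, 186.4]
eef_rot: [[1.0, 0.004, 0.018], [0.004, -1.0, -0.001], [0.018, 0.001, -1.0]]
force: [0.8, 1.0, -0.4]
grip_width: 0.635
```

```bash
python3 - <<'E'
from caps import *
D=images()
cv2.imwrite("pics/t18.png",cv2.resize(D[1]["frame"][90:260,220:460],(792,561),interpolation=cv2.INTER_CUBIC))
cv2.imwrite("pics/s18.png",cv2.resize(D[0]["frame"][140:330,190:495],(795,495),interpolation=cv2.INTER_CUBIC))
withcap(D,655,128,5,56,32,34); withcap(D,643,-141,5,46,25,27); withcap(D,433,-131,5,36,18,20)
E
python3 st.py 0 0 0
```

```text
burner+cap scene [656.2 126.5 658.5 124.4] 230
burner+cap top [654.7 129.2 653.9 128.5] 62
burner+cap scene [ 643.8 -142.4  647.1 -144.1] 211
burner+cap top [ 642.  -140.   642.5 -138.6] 58
burner+cap scene [ 434.3 -132.5  435.2 -134.3] 345
burner+cap top [ 432.9 -130.4  431.6 -128.8] 47
t 31.05 tcp [ 309.2 -528.   186.7] ang 0.35 F [-0.4  1.  -0.8] w 56.5
delta [-309.4 -530.1  180.5] yaw 0.35
```

View pics/s18.png

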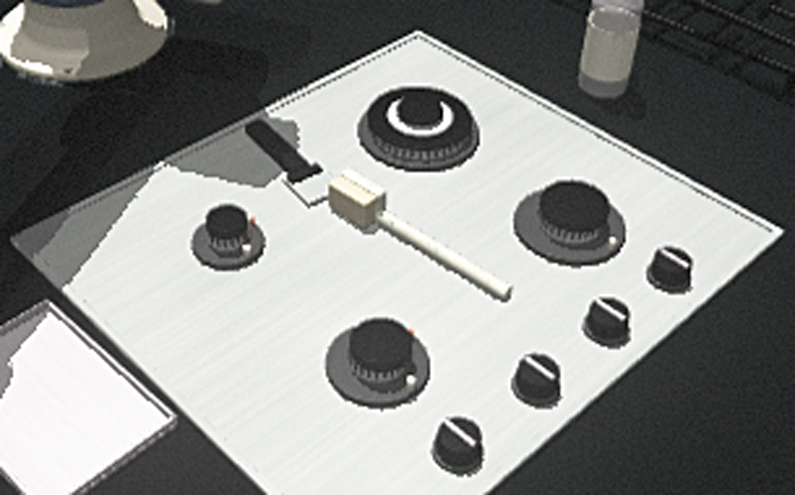

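View pics/t18.png

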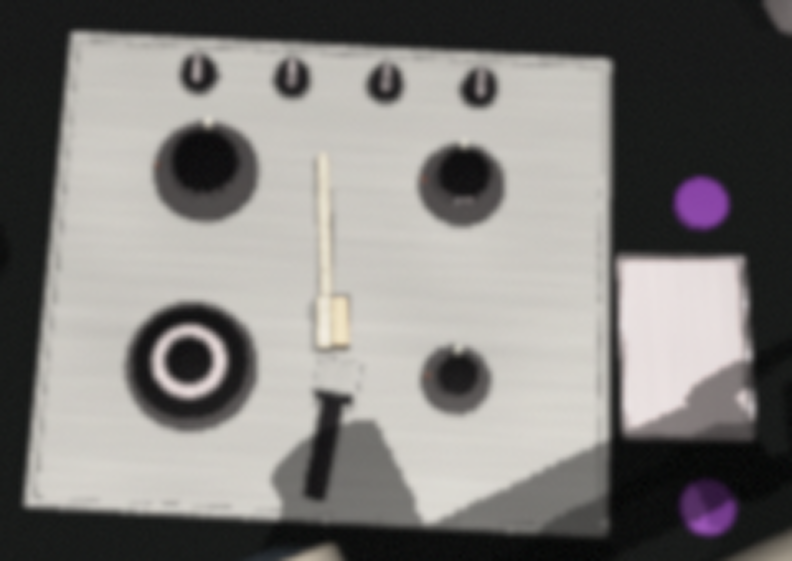

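All three caps sit flat on their own burners: small at scene crop (228,220), medium (380,345), large (573,205). Fitted offsets are under 4 mm in both views. The brush, scraper and bottle show at the same pixels as at the start, and the arm is clear. Handing in.

```bash
python3 -c "
from cell import ctrl
print(ctrl.hand_in())"
```

```text
the job is handed in; nothing more can be done
None
```

All three caps are on the burners of their own size, and I handed the job in at about 31 s of the 128 s allowed. I parked the small cap in the tray, moved the large cap and then the medium cap to their burners, and placed the small cap last. Each cap was lowered in steps of about 1 mm until it touched, then released.

**Last checks:** In the final pictures every cap looks flat on its crown. The brush, scraper and bottle show at the same pixels as at the start, and the arm is clear of everything.

| Cap | Offset from burner axis, scene view | Offset, top view | Limit |
|---|---|---|---|
| Large | 3.1 mm | 1.1 mm | 9 mm |
| Medium | 3.7 mm | 1.5 mm | 9 mm |
| Small | 2.0 mm | 2.1 mm | 9 mm |

**Disagreements:**
- **Cameras:** The two views differ by about 2–6 mm on the caps' absolute positions, probably because of the 2 mm calibration and shading.
- **Arm overshoot:** The arm stopped up to about 5 mm off its commanded poses, so I corrected each approach from the measured pose.
- **First grasp:** My first grip on the small cap was too high, so I reopened the fingers and took it again lower before lifting.

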